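Bed a neck blank and bring the jack up under its head

ROBOT

A 6-joint arm with a two-finger parallel gripper is mounted at the origin on the work surface. World frame = base frame: x ahead of the robot, y to its left, z up, the work surface at z = 0. Lengths are in m, angles in rad, forces in N, time in s.
With the tool pointing down it reaches from about 0.35 to 0.925 m from the base axis. Payload 6.4 kg.
Tool frame: the origin (TCP) lies on the front face of the gripper's body, between the roots of the fingers; the fingertips stand 73 mm ahead of it and the grasp point (between the pads) lies arm.hold_point_z ahead of it (arm.hold_point_z is the distance from the TCP to the grasp point, in m); y points along the fingers, x is the direction in which the jaws open and shut, and the axes are right-handed (so a half turn about y gives the same grasp; the last joint's range is limited). The gripper opens to 85 mm and grips with 20 to 120 N. Pads are 22 mm wide; open, the fingers measure 114 mm over their backs; the gripper's body (76 mm by 85 mm) begins 54 mm behind the grasp point. The pads swing forward as they close: fully open they stand 13 mm farther back than shut.
Start: joints at [-1.486, 0.245, 1.558, -0, 1.339, -0.174], TCP at [0.166, -0.628, 0.304] pointing down, gripper open.
Joint ranges: [-3.13, 3.13], [-1.02, 2.26], [0.13, 2.54], [-0.95, 4.09], [0.21, 2.88], [-2.74, 2.74]. Speed limits (rad/s): [2.57, 2.57, 3.14, 3.14, 3.14, 3.14].

INTERFACE

Orientations are given as a unit quaternion [w, x, y, z].
In Python, from station import arm gives the robot as it stands.
- The arm moves only by the shell command python3 -m pendant 'ROWS' [OPENING] [FORCE]. ROWS is JSON, a list that holds one entry, the list of rows, each a list of 6 numbers: the shift along the world's x, y, z normalised to -1 to 1, where 1 is 0.02 m, then the turn, a rotation vector about the world's x, y, z normalised to -1 to 1, where 1 is pi rad. In form: [[[dx, dy, dz, wx, wy, wz], ...]]. A call has 1 to 12 rows; each row shifts and turns the commanded pose from where the row before left it; what a row does not reach is not made up. A row lasts 1/10 s, in which the tool goes at most 50 mm and 8.59 degrees, less where a joint would pass 70% of its speed; a pose out of reach is approached as far as the arm can. A call with a number of a shift or a turn outside -1 to 1 is refused whole. A call with a gripper value outside its range is refused whole. OPENING is the opening, from 0 (shut) to 1 (fully open), set as the call begins (- or left out, the last holds). The fingers move at their own pace and stop on an object; FORCE is the grip in N (left out, the last holds). Time passes only in rows, so rows that do not move let the fingers close. It gives the time, the measured TCP pose, the force and the opening at its end, in the units of the state.
- arm.get_state(): the state, without advancing time (a new reading comes with each control period).
- arm.camera(name): name is "scene" or "side" or "wrist"; returns a dict with "img" (384x512x3 uint8, red, green, blue), "fx", "fy", "cx", "cy" (pixels), "cam_to_world" (4x4, takes a point from camera to world coordinates). Camera axes: x right, y up, looking along -z (the intrinsics and any distortion apply to the point x, -y, -z); pixel columns grow to the right and rows downward; lengths in m; the calibration is good to about 2 mm. A picture is of the moment at which its call begins. There is no depth.
- arm.finish_job(): hands the job in, once; it reports no verdict.
The state is a dict: "time": time; "joint_pos": joint angles; "joint_velocities": joint speeds; "joint_efforts": joint torques, N m; "ee_pos": TCP position; "tool_rot": TCP orientation; "ft_force": force on the tool from outside, world axes, zero at the start; "ft_torque": the same for the moment, N m; "finger_gap": finger opening in m.
Only numpy, scipy, OpenCV 4.12 (cv2) and the standard library are available. Lean on these libraries where they do the work, as an engineer would, in place of code of your own. Each camera call takes 0.05 s, during which the arm holds its last target.

TASK

Get the neck blank ready for rasping: lay it flat in the two cradles of the stand, thick heel in the wider cradle and flat head out over the jack's orange pad, then set the hold-down weight lengthwise on top of the heel. Once both are in place and let go, turn the red knob clockwise until the pad just touches the underside of the head, without lifting the blank out of its cradles. Set things down gently and leave the wax tin, the rasp and the mallet where they are.

Things in the scene. Friction and masses are not known exactly. Their poses are not given: they have to be found in the camera images.
- stand: Fixed carving stand; its place and yaw vary. Origin on the bench under its plywood board (20 thick, x -110 to 140, y -50 to 50, with a tongue at x 44 to 120 out to y 160); z up, x along the bed from heel cradle to jack. Wide heel cradle at x -75, narrow cradle at x 30, each 20 long in x; only board lies between them. Jack at x 82, y 0; knob at x 82, y 115.
- bed (a point): Where blank_grip lies when the blank is properly laid: stand x -15, y 0, 112 above the bench; axes as the stand's, and the blank's x must point along this x. 10 mm either way along x does no harm. Cork seats 100 above the bench; sloping cheeks rise 19 above them: heel slot 50 wide at the seat, 63 at the top; narrow slot 46 and 59.
- pad: Orange round pad, 44 across and 6 thick, on springs on the jack's aluminium platform (56 x 76). It faces up. It gives 3 mm downward under load: it starts to give at 0.2 N and is fully down at about 1.3 N. Pressed farther, the platform lifts the head.
- pad_top (a point): Centre of the pad's upper face. It starts 10 to 21 mm below the cradle seats.
- knob (a joint): Angle of the red knob in rad, 0 to 5, grows clockwise seen from above; each rad raises the platform 6 mm. Starts between 0.2 and 2. A stiff screw: it takes about 0.06 N m to turn and stays where it is left, also under load.
- knob_grip (a point): Centre of the knob's red grip bar, 73 above the bench, on its upright axis. The bar is 60 long (along this point's x, which turns with the knob), 16 wide, 30 high (58 to 88 above the bench), on a black disc 62 across, its top 58 above the bench. Below is a blue gearbox 60 x 60, top 44 above the bench.
- blank: Loose pale wooden neck blank, 200 long, about 0.3 kg. Origin at the middle of its flat underside; x towards the flat head, z up. Heel: block x -100 to -40, 40 wide, 40 high. Shaft: x -40 to 70, 36 wide, 24 high. Head: x 68 to 100, 50 wide, 20 high. The whole underside is in one plane. It starts lying right way up on the bench.
- blank_grip (a point): Point of the blank close to its centre of mass, on the shaft: blank x -15, half-way up the shaft (12 above the underside), shaft 36 wide across y. Axes as the blank's. Gripped here, the fingers pass between the cradles.
- blank_head (a point): Point on the underside of the head, blank x 82, y 0: over the pad's centre when the blank is laid.
- blank_heel (a point): Centre of the heel's flat top, blank x -70, 40 above the underside; axes as the blank's. The weight belongs centred on it.
- weight: Loose hold-down weight, about 0.6 kg: dark steel slab 80 x 48 x 20 with an upright yellow rib on top, 60 long, 14 wide, 30 high (50 in all). Origin under its centre; x along its length, z up.
- weight_grip (a point): Centre of the yellow rib, 35 above the weight's underside; rib length along x, 14 wide along y.
- wax_tin: Bystander: round tin 66 across, 65 high, standing. Origin under its centre. Leave alone.
- rasp: Bystander: flat rasp 240 long with a wooden handle, lying along its x. Leave alone.
- mallet: Bystander: wooden mallet about 240 long along its x, lying. Leave alone.
Not all that is in view belongs to the job. Of the things that look like the blank, the larger one is meant. There is more than one size of the weight; the job needs the smaller.

How it is judged:
On the way, in this order (a step that is already met when the one before it is completed fails the run):
1. the blank lies in the cradles, head over the pad, let go (x of blank_head in the frame of stand between 0.067 and 0.097 m and y of blank_grip in the frame of stand between -0.009 and 0.009 m and z of blank_grip in the frame of stand between 0.108 and 0.1155 m and z of blank_head in the frame of stand between 0.096 and 0.1025 m and angle between the x axis of blank_grip and the x axis of stand, either way round below 0.12 rad and angle between blank_grip's own z axis and vertical below 0.05 rad and linear speed of blank below 0.02 m/s and contact force between the fingers and blank below 0.1 N), for 0.2 s.
2. the weight lies lengthwise on the heel, let go (x of blank_head in the frame of stand between 0.067 and 0.097 m and y of blank_grip in the frame of stand between -0.009 and 0.009 m and z of blank_grip in the frame of stand between 0.108 and 0.1155 m and z of blank_head in the frame of stand between 0.096 and 0.1025 m and angle between the x axis of blank_grip and the x axis of stand, either way round below 0.12 rad and angle between blank_grip's own z axis and vertical below 0.05 rad and x of weight_grip in the frame of blank_heel between -0.018 and 0.018 m and y of weight_grip in the frame of blank_heel between -0.015 and 0.015 m and z of weight_grip in the frame of blank_heel between 0.031 and 0.039 m and angle between the x axis of weight_grip and the x axis of blank_grip, either way round below 0.3 rad and angle between weight_grip's own z axis and vertical below 0.08 rad and linear speed of weight below 0.02 m/s and contact force between the fingers and weight below 0.1 N), for 0.2 s.
3. the pad touches the underside of the head (x of blank_head in the frame of stand between 0.067 and 0.097 m and y of blank_grip in the frame of stand between -0.009 and 0.009 m and z of blank_grip in the frame of stand between 0.108 and 0.1155 m and z of blank_head in the frame of stand between 0.096 and 0.1025 m and angle between the x axis of blank_grip and the x axis of stand, either way round below 0.12 rad and angle between blank_grip's own z axis and vertical below 0.05 rad and x of weight_grip in the frame of blank_heel between -0.018 and 0.018 m and y of weight_grip in the frame of blank_heel between -0.015 and 0.015 m and z of weight_grip in the frame of blank_heel between 0.031 and 0.039 m and angle between the x axis of weight_grip and the x axis of blank_grip, either way round below 0.3 rad and angle between weight_grip's own z axis and vertical below 0.08 rad and contact force between pad and blank above 0.1 N), for 0.2 s.
At the end, for the whole second after the job is handed in: Blank in both cradles, heel in the wide one, head point within 15 mm of the pad along the stand, 9 mm and 0.12 rad across, head raised under 2.5 mm; weight flat on the heel within 18 mm along, 15 mm across and 0.3 rad; pad pressing on the blank with over 0.1 N; all at rest, let go (all of step 3 and contact force between the fingers and knob below 0.1 N and linear speed of each of blank, weight below 0.02 m/s and contact force between the fingers and blank below 0.1 N and contact force between the fingers and weight below 0.1 N); the robot touches nothing.
It fails at once if the jack lifts the head more than 5 mm off its bedded height (contact force between pad and blank above 0.1 N and z of blank_head in the frame of stand above 0.105 m).
It fails at once if the weight is dropped or slammed onto the blank (contact force between weight and blank above 60 N).
It fails at once if the blank is dropped or slammed onto the stand (contact force between blank and stand above 80 N).
It fails at once if a bystander is moved more than 20 mm (distance of any of wax_tin, rasp, mallet from where it was at the start of the episode above 0.02 m).
It also fails if it takes over 72 s, if anything falls off the work surface, if the arm or the gripper's body presses on something with over 40 N, if the wrist force passes 120 N, or if a joint passes its speed limit or range.

## Working session

There is one attempt and no reset: what is moved stays moved. The work goes in short steps, Python scripts to look and compute and a shell command to move; the robot and the scene stay as the last step left them, time stands still between calls to the robot, and variables do not carry over. Pictures are saved under pics/ and viewed, and the job is handed in when it is done.

```bash
ls; mkdir -p pics; python3 - <<'E'
from station import arm
import cv2
s=arm.get_state();print(s, arm.hold_point_z)
for n in ["scene","side","wrist"]:
    c=arm.camera(n);cv2.imwrite(f"pics/a_{n}.png",c["img"][:,:,::-1])
    print(n,c["fx"],c["fy"],c["cx"],c["cy"],c["cam_to_world"].round(3).tolist() if hasattr(c["cam_to_world"],"round") else c["cam_to_world"],[k for k in c])
E
```

```text
pics
{'time': 0.0, 'joint_pos': array([-1.48611074e+00,  2.45824638e-01,  1.55907755e+00,  1.01166144e-05,
        1.33868371e+00, -1.74114639e-01]), 'joint_velocities': array([ 6.38897959e-04,  1.38069878e-03, -7.92915556e-05,  7.98123967e-04,
       -7.18003900e-04, -7.13175653e-04]), 'joint_efforts': array([-9.53992421e-04, -4.29506385e+01, -3.26127970e+01, -2.45729161e-04,
        5.30599005e-03,  1.20713509e-06]), 'ee_pos': array([ 0.16630916, -0.62790977,  0.30273927]), 'tool_rot': array([ 0.56086104, -0.55981617,  0.4317735 , -0.43082756]), 'ft_force': array([-0.04963116,  0.51520302, -0.44054037]), 'ft_torque': array([0.01971323, 0.01661778, 0.0274043 ]), 'finger_gap': 0.0850932162275929} 0.0539
scene 379.43438456325094 379.43438456325094 252.8740285746119 191.91761769370362 [[0.635, -0.49, 0.598, 1.218], [0.773, 0.402, -0.492, -0.547], [0.0, 0.774, 0.633, 0.732], [0.0, 0.0, 0.0, 1.0]] ['img', 'fx', 'fy', 'cx', 'cy', 'cam_to_world']
side 482.3870043618646 482.3870043618646 257.49993077341026 193.28918042932006 [[-0.751, 0.476, -0.457, 0.011], [-0.659, -0.52, 0.543, 0.668], [0.021, 0.709, 0.704, 1.051], [0.0, 0.0, 0.0, 1.0]] ['img', 'fx', 'fy', 'cx', 'cy', 'cam_to_world']
wrist 306.04537028502983 306.04537028502983 255.47872367711415 192.88882268032583 [[0.256, 0.915, 0.311, 0.246], [-0.967, 0.243, 0.081, -0.607], [-0.001, -0.322, 0.947, 0.374], [0.0, 0.0, 0.0, 1.0]] ['img', 'fx', 'fy', 'cx', 'cy', 'cam_to_world']
```

View pics/a_scene.png

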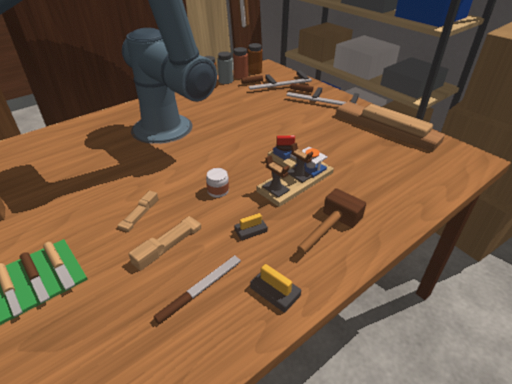

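View pics/a_side.png

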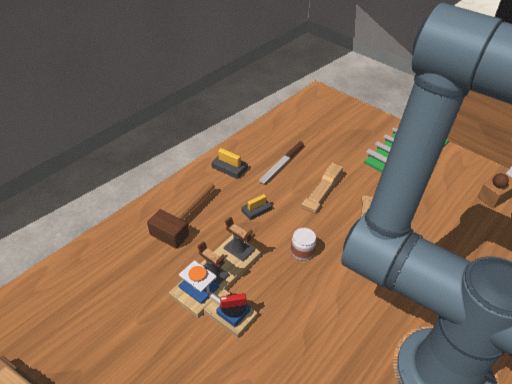

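View pics/a_wrist.png

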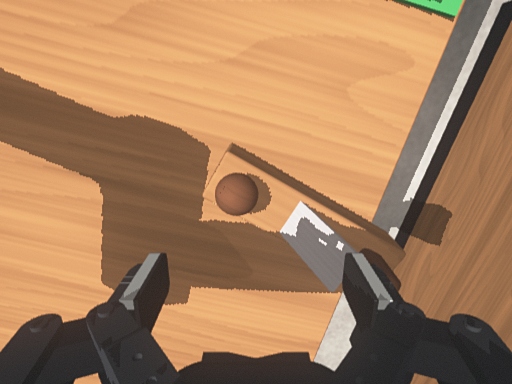

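```bash
cat > h.py <<'E'
import numpy as np,cv2
from station import arm
from scipy.spatial.transform import Rotation as R
def snap(n,tag):
    c=arm.camera(n);np.savez(f"pics/{tag}.npz",**c);cv2.imwrite(f"pics/{tag}.png",c["img"][:,:,::-1]);return c
def load(tag): 
    return dict(np.load(f"pics/{tag}.npz"))
def ray(c,u,v,z):
    T=c["cam_to_world"];d=T[:3,:3]@np.array([(u-c["cx"])/c["fx"],-(v-c["cy"])/c["fy"],-1]);o=T[:3,3]
    return o+d*(z-o[2])/d[2]
def proj(c,p):
    T=c["cam_to_world"];q=(np.atleast_2d(p)-T[:3,3])@T[:3,:3]
    return np.c_[c["cx"]+c["fx"]*q[:,0]/-q[:,2],c["cy"]-c["fy"]*q[:,1]/-q[:,2]]
def crop(tag,x0,y0,x1,y1,s,out):
    im=cv2.imread(f"pics/{tag}.png")[y0:y1,x0:x1];cv2.imwrite(f"pics/{out}.png",cv2.resize(im,None,fx=s,fy=s,interpolation=cv2.INTER_CUBIC))
E
python3 - <<'E'
from h import *
snap("scene","s0");snap("side","d0")
crop("s0",110,120,370,320,3,"s0c")
crop("d0",140,130,400,335,3,"d0c")
E
```

```text
(no output)
```

View pics/s0c.png

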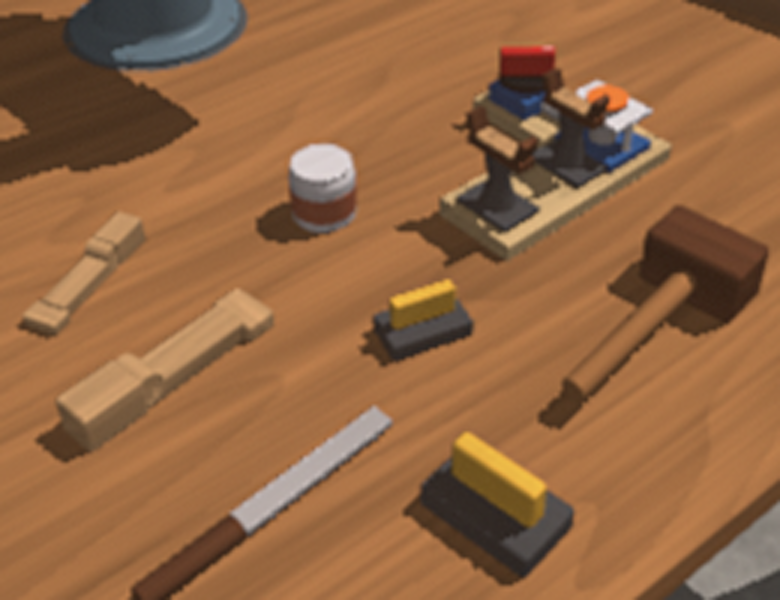

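View pics/d0c.png

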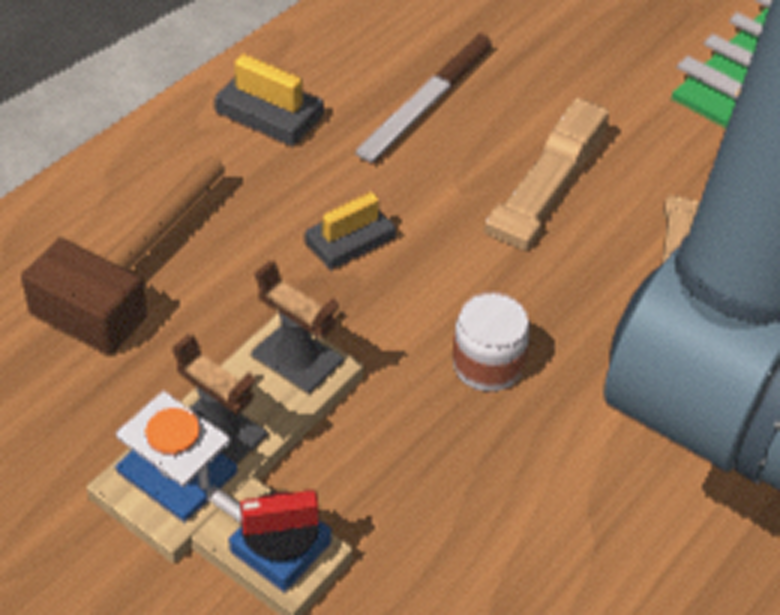

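```bash
cat > fit.py <<'E'
from h import *
from scipy.optimize import least_squares
def W(pose,P):
    x,y,a=pose;P=np.array(P,float)/1000
    return np.c_[x+np.cos(a)*P[:,0]-np.sin(a)*P[:,1], y+np.sin(a)*P[:,0]+np.cos(a)*P[:,1],P[:,2]]
def fit(obs,p0):
    f=lambda p:np.concatenate([(proj(c,W(p,P))-U).ravel() for c,P,U in obs])
    r=least_squares(f,p0,loss="soft_l1");return r.x,f(r.x)
def box(x0,x1,y0,y1,z0,z1):
    v=[(x,y,z) for x in(x0,x1) for y in(y0,y1) for z in(z0,z1)]
    return [(v[i],v[i^b]) for i in range(8) for b in(1,2,4) if not i&b]
MOD=dict(blank=box(-100,-40,-20,20,0,40)+box(-40,70,-18,18,0,24)+box(68,100,-25,25,0,20),
 weight=box(-40,40,-24,24,0,20)+box(-30,30,-7,7,20,50),
 stand=box(-110,140,-50,50,0,20)+box(44,120,50,160,0,20)+box(-85,-65,-25,25,100,100)+box(20,40,-23,23,100,100)+box(52,112,85,145,44,44)+box(-85,-65,-31.5,31.5,119,119)+box(20,40,-29.5,29.5,119,119))
def overlay(tag,poses,win,s,out):
    c=load(tag);x0,y0,x1,y1=win
    im=cv2.resize(c["img"][y0:y1,x0:x1,::-1],None,fx=s,fy=s,interpolation=cv2.INTER_CUBIC)
    for k,p in poses.items():
        for a,b in MOD[k]:
            q=((proj(c,W(p,[a,b]))-[x0,y0]+.5)*s-.5);cv2.line(im,*[tuple(int(round(t)) for t in r) for r in q],(255,255,0) if k!="stand" else (0,255,0),1,cv2.LINE_AA)
    cv2.imwrite(f"pics/{out}.png",im)
E
python3 - <<'E'
from fit import *
S=load("s0");D=load("d0")
s=lambda l:(np.array(l)+.5)/3-.5+[110,120]
d=lambda l:(np.array(l)+.5)/3-.5+[140,130]
B=[(S,[(-100,20,40),(-100,-20,40),(-40,20,40),(-40,-20,40),(100,25,20),(100,-25,20),(68,25,20)],s([(60,402),(88,420),(125,355),(157,375),(237,291),(272,308),(218,302)])),
(D,[(-100,20,40),(-100,-20,40),(100,-25,20),(68,25,20)],d([(607,113),(575,100),(490,220),(538,217)]))]
Wt=[(S,[(-30,7,50),(30,7,50),(30,-7,50),(-30,-7,50),(-40,24,20),(-40,-24,20),(40,-24,20)],s([(390,297),(450,281),(456,287),(396,305),(375,322),(395,347),(472,320)])),
(D,[(30,-7,50),(-30,-7,50),(40,-24,20),(40,24,20),(-40,24,20)],d([(322,218),(374,194),(306,236),(331,256),(396,220)]))]
St=[(S,[(-110,-50,20),(140,-50,20),(-110,50,20)],s([(505,245),(669,150),(440,203)])),
(D,[(-110,50,20),(140,-50,20),(140,50,20),(44,160,20)],d([(361,362),(90,490),(178,550),(352,545)]))]
P={}
for n,o in [("blank",B),("weight",Wt),("stand",St)]:
    u=o[0][2].mean(0);g=ray(S,*u,.02)
    best=min((fit(o,[g[0],g[1],a]) for a in (0.5,1.5,2.5)),key=lambda r:np.abs(r[1]).sum())
    P[n]=best[0];print(n,best[0].round(4),best[1].round(1).tolist())
np.savez("poses.npz",**P)
overlay("s0",P,(110,120,370,320),3,"ov_s");overlay("d0",P,(140,130,400,335),3,"ov_d")
E
```

```text
blank [ 0.5527 -0.2837  1.7545] [-0.6, -2.0, 0.3, 0.3, -2.2, -0.1, -2.6, 0.8, 1.3, -2.8, 2.3, -0.3, -1.1, -0.3, -0.3, -1.7, -1.2, -1.8, -3.3, 0.1, 0.5, 0.9]
weight [ 0.65   -0.088   1.3673] [-0.5, 0.1, -0.4, -1.8, 0.2, -0.6, -0.2, 0.7, -1.4, -2.7, -0.1, 0.4, 1.0, -0.7, -0.3, -1.7, -1.2, -2.2, -1.1, -2.5, 0.2, 0.5, 0.2, 0.9]
stand [0.5713 0.143  1.6335] [1.3, 0.2, 0.6, -2.7, -0.9, -1.6, 1.2, -0.5, -0.8, -1.4, -0.6, 0.5, 1.7, -0.3]
```

View pics/ov_s.png

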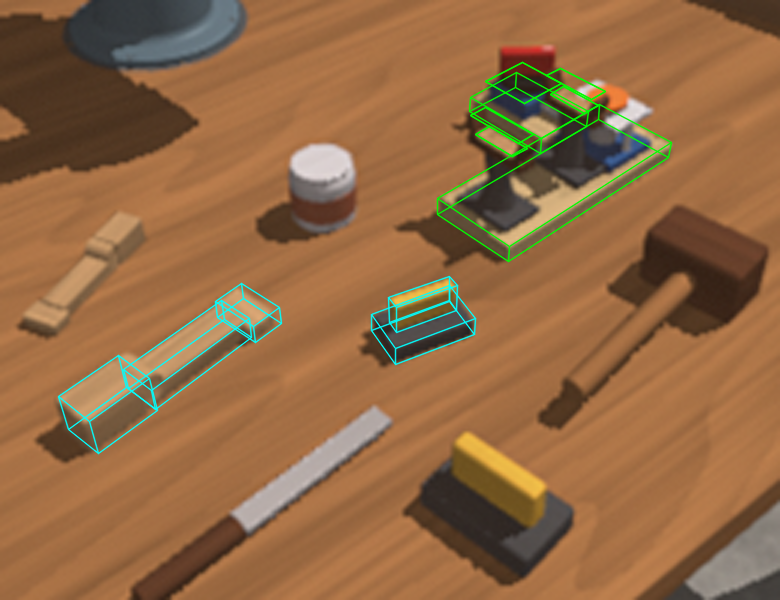

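View pics/ov_d.png

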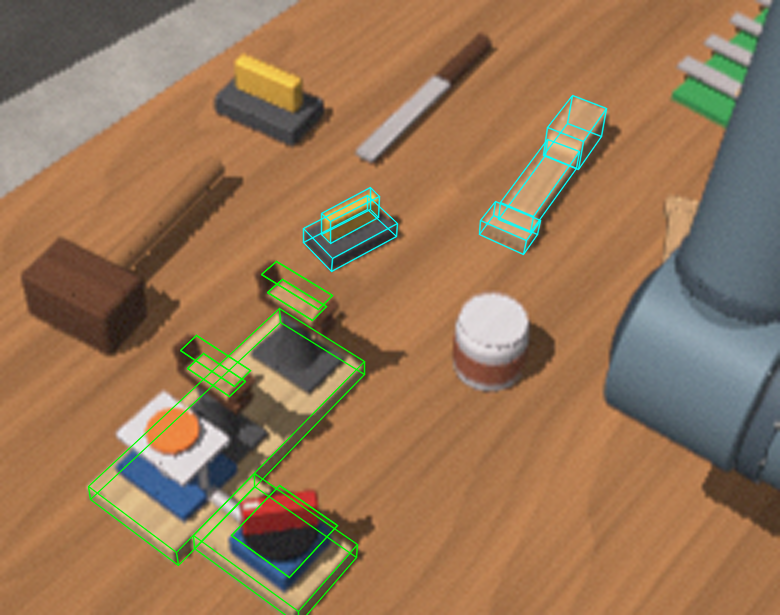

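```bash
cat >> h.py <<'E'
def tool():
    s=arm.get_state();q=s["tool_rot"];M=R.from_quat([q[1],q[2],q[3],q[0]]).as_matrix();return s,M
def go(xy,z,yaw):
    """deltas to put TCP at xy,z with jaw axis (tool x) along yaw (mod pi)"""
    s,M=tool();cur=np.arctan2(M[1,0],M[0,0]);d=(yaw-cur+np.pi/2)%np.pi-np.pi/2
    D=np.array([xy[0],xy[1],z])-s["ee_pos"]
    # levelling
    tilt=np.cross(M[:,1],[0,0,-1])
    print("t",round(s["time"],2),"pos",s["ee_pos"].round(4),"jaw yaw",round(cur,3),"tilt",tilt.round(4))
    print("shift units",(D/.02).round(3),"yaw d",round(d,4),"units",round(d/np.pi,4),"F",s["ft_force"].round(2),"gap",round(s["finger_gap"],4),"j6",s["joint_pos"].round(2))
E
python3 - <<'E'
from fit import *
p=np.load("poses.npz")
g=W(p["blank"],[(-15,0,12)])[0];print(g)
go(g,0.25,p["blank"][2]+np.pi/2)
_,M=tool();print(M.round(3))
E
```

```text
[ 0.55546879 -0.29841715  0.012     ]
t 0.25 pos [ 0.1664 -0.6282  0.3034] jaw yaw -1.312 tilt [-0.0009 -0.     -0.    ]
shift units [19.456 16.487 -2.669] yaw d 1.4957 units 0.4761 F [ 0.33 -0.24  0.45] gap 0.0854 j6 [-1.49  0.25  1.56  0.    1.34 -0.17]
[[ 0.256 -0.     0.967]
 [-0.967  0.001  0.256]
 [-0.001 -1.     0.   ]]
```

```bash
python3 -m pendant '[[[0.9,0.75,0,0,0,0.04],[0.9,0.75,0,0,0,0.04],[0.9,0.75,0,0,0,0.04],[0.9,0.75,0,0,0,0.04],[0.9,0.75,0,0,0,0.04],[0.9,0.75,0,0,0,0.04],[0.9,0.75,0,0,0,0.04],[0.9,0.75,0,0,0,0.04],[0.9,0.75,0,0,0,0.04],[0.9,0.75,0,0,0,0.04],[0.9,0.75,0,0,0,0.04],[0.9,0.75,0,0,0,0.036]]]' 1
python3 -m pendant '[[[1,0.83,-0.3,0,0,0],[1,0.83,-0.3,0,0,0],[1,0.83,-0.3,0,0,0],[1,0.83,-0.3,0,0,0],[1,0.83,-0.3,0,0,0],[1,0.83,-0.3,0,0,0],[1,0.83,-0.3,0,0,0],[1,0.83,-0.3,0,0,0],[0.66,0.83,0,0,0,0],[0,0,0,0,0,0]]]'
python3 - <<'E'
from fit import *
P=dict(np.load("poses.npz"))
c=snap("wrist","w1");overlay("w1",P,(0,0,512,384),1.5,"w1o")
go(W(P["blank"],[(-15,0,12)])[0],.077,P["blank"][2]+np.pi/2)
E
```

```text
time: 1.45
ee_pos: [0.383, -0.4476, 0.3038]
tool_rot: [0.704, -0.704, -0.066, 0.066]
ft_force: [0.8, -0.9, -0.1]
finger_gap: 0.0856
time: 2.45
ee_pos: [0.5567, -0.297, 0.2554]
tool_rot: [0.704, -0.704, -0.066, 0.066]
ft_force: [0.1, 0.2, 0.9]
finger_gap: 0.0854
t 2.5 pos [ 0.556  -0.2981  0.2556] jaw yaw 0.185 tilt [-0.0001 -0.0005 -0.    ]
shift units [-0.025 -0.015 -8.93 ] yaw d -0.0017 units -0.0006 F [0.13 0.2  0.19] gap 0.0857 j6 [-0.67  0.25  1.65 -0.    1.25 -0.86]
```

View pics/w1o.png

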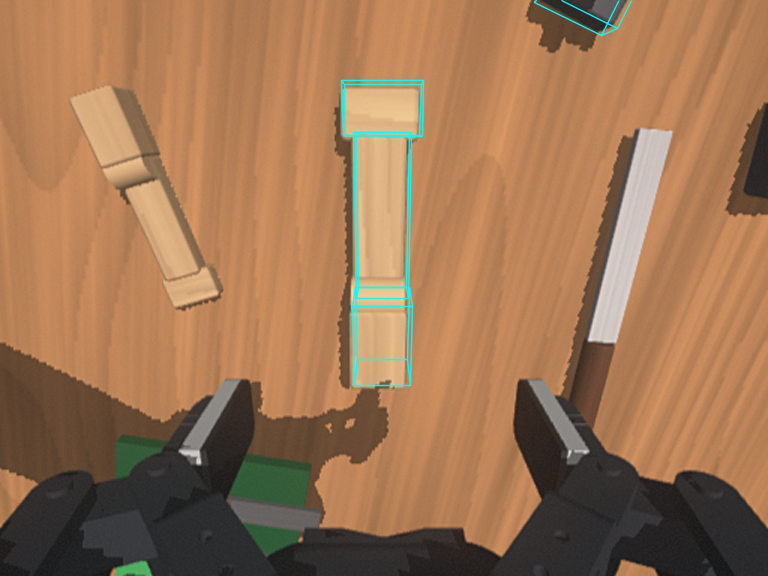

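```bash
python3 -m pendant '[[[-0.02,-0.02,-1,0,0,0],[0,0,-1,0,0,0],[0,0,-1,0,0,0],[0,0,-1,0,0,0],[0,0,-1,0,0,0],[0,0,-1,0,0,0],[0,0,-1,0,0,0],[0,0,-0.8,0,0,0],[0,0,-0.6,0,0,0],[0,0,-0.3,0,0,0],[0,0,0,0,0,0]]]' 1
python3 - <<'E'
from fit import *
s,M=tool()
c=snap("wrist","w2")
for y in (.054,.060,.066,.073,.08,.086):
  for x in(-.0425,.0425): print(y,x,proj(c,s["ee_pos"]+M@np.array([x,y,.011])).round(0),proj(c,s["ee_pos"]+M@np.array([x,y,-.011])).round(0))
go([0,0],0,0)
E
```

```text
time: 3.6
ee_pos: [0.5548, -0.2994, 0.0812]
tool_rot: [0.704, -0.704, -0.064, 0.065]
ft_force: [-0.5, -0.4, 0.9]
finger_gap: 0.0855
0.054 -0.0425 [[164. 253.]] [[169. 293.]]
0.054 0.0425 [[348. 253.]] [[344. 293.]]
0.06 -0.0425 [[168. 247.]] [[172. 285.]]
0.06 0.0425 [[344. 247.]] [[340. 285.]]
0.066 -0.0425 [[171. 241.]] [[175. 278.]]
0.066 0.0425 [[341. 241.]] [[337. 278.]]
0.073 -0.0425 [[175. 234.]] [[178. 271.]]
0.073 0.0425 [[338. 234.]] [[334. 271.]]
0.08 -0.0425 [[178. 229.]] [[181. 264.]]
0.08 0.0425 [[334. 229.]] [[331. 264.]]
0.086 -0.0425 [[180. 224.]] [[183. 258.]]
0.086 0.0425 [[332. 224.]] [[329. 258.]]
t 3.65 pos [ 0.5553 -0.2996  0.0821] jaw yaw 0.183 tilt [0.0002 0.0002 0.    ]
shift units [-27.763  14.981  -4.104] yaw d -0.1833 units -0.0583 F [-0.53  0.16  0.49] gap 0.0853 j6 [-0.67  0.48  1.7  -0.    0.96 -0.86]
```

View pics/w2.png

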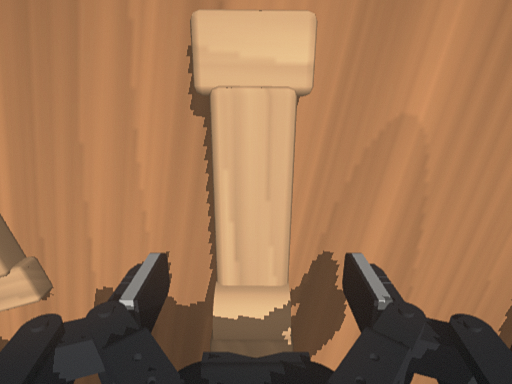

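```bash
python3 -m pendant '[[[-0.03,0.3,-0.3,0,0,0],[0,0,0,0,0,0]]]' 1
python3 -m pendant '[[[0,0,0,0,0,0],[0,0,0,0,0,0],[0,0,0,0,0,0],[0,0,0,0,0,0],[0,0,0,0,0,0],[0,0,0,0,0,0]]]' 0 50
python3 - <<'E'
from fit import *
go([0,0],0,0);snap("wrist","w3")
E
```

```text
time: 3.85
ee_pos: [0.5544, -0.2925, 0.0756]
tool_rot: [0.704, -0.704, -0.065, 0.065]
ft_force: [0.5, -0.0, -0.3]
finger_gap: 0.0853
time: 4.45
ee_pos: [0.5548, -0.2937, 0.0764]
tool_rot: [-0.704, 0.704, 0.065, -0.065]
ft_force: [-0.2, -0.5, 3.5]
finger_gap: 0.0349
t 4.45 pos [ 0.5548 -0.2937  0.0764] jaw yaw 0.183 tilt [0.0007 0.0006 0.    ]
shift units [-27.741  14.684  -3.821] yaw d -0.1834 units -0.0584 F [-0.24 -0.55  3.47] gap 0.0349 j6 [-0.67  0.48  1.71 -0.    0.94 -0.85]
```

View pics/w3.png

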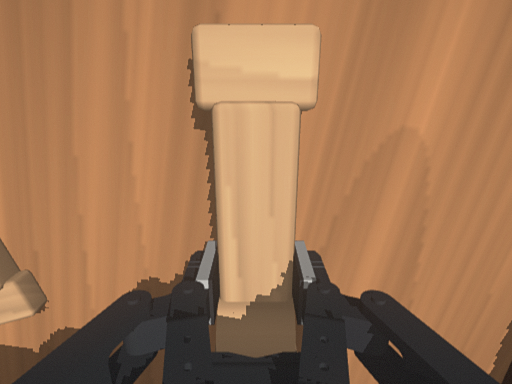

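```bash
python3 - <<'E'
from fit import *
c=load("w3");s,M=tool();a=0.1834+np.pi/2
for g in(-16,-12,-8,-4):
    p=[s["ee_pos"][0]-g/1000*np.cos(a),s["ee_pos"][1]-g/1000*np.sin(a),a]
    print(g,proj(c,W(p,[(100,25,20),(100,-25,20),(68,25,20),(68,-25,20),(68,25,0),(68,18,20),(68,-18,20)])).round(0).tolist())
E
python3 -m pendant '[[[0,0,0.3,0,0,0],[0,0,0.7,0,0,0],[0,0,1,0,0,0],[0,0,1,0,0,0],[0,0,1,0,0,0],[0,0,1,0,0,0],[0,0,1,0,0,0],[0,0,1,0,0,0],[0,0,1,0,0,0],[0,0,0.6,0,0,0],[0,0,0,0,0,0]]]'
python3 - <<'E'
from fit import *
snap("wrist","w4");snap("scene","s4");P=dict(np.load("poses.npz"));P={"stand":P["stand"]}
overlay("s4",P,(110,120,370,320),3,"s4o")
c=load("s4")
g=W(P["stand"],[(-10,0,0)])[0];print(g)
go(g,.25,P["stand"][2]+np.pi/2)
E
```

```text
-16 [[187.0, -9.0], [326.0, -9.0], [193.0, 86.0], [320.0, 86.0], [201.0, 86.0], [211.0, 86.0], [302.0, 86.0]]
-12 [[188.0, 4.0], [325.0, 4.0], [193.0, 96.0], [319.0, 96.0], [202.0, 95.0], [211.0, 96.0], [302.0, 96.0]]
-8 [[188.0, 16.0], [324.0, 16.0], [194.0, 107.0], [319.0, 107.0], [202.0, 104.0], [211.0, 107.0], [301.0, 107.0]]
-4 [[189.0, 29.0], [324.0, 29.0], [195.0, 117.0], [318.0, 117.0], [203.0, 113.0], [212.0, 117.0], [301.0, 117.0]]
time: 5.6
ee_pos: [0.5552, -0.2938, 0.2504]
tool_rot: [-0.703, 0.705, 0.066, -0.064]
ft_force: [-0.7, 0.1, -2.6]
finger_gap: 0.0349
[0.5718942  0.13306811 0.        ]
t 5.7 pos [ 0.5542 -0.2931  0.2473] jaw yaw 0.183 tilt [-0.0006 -0.0007 -0.    ]
shift units [ 0.883 21.308  0.134] yaw d -0.1208 units -0.0384 F [-0.05  0.4  -2.58] gap 0.0348 j6 [-0.67  0.25  1.66  0.    1.23 -0.85]
```

View pics/w4.png

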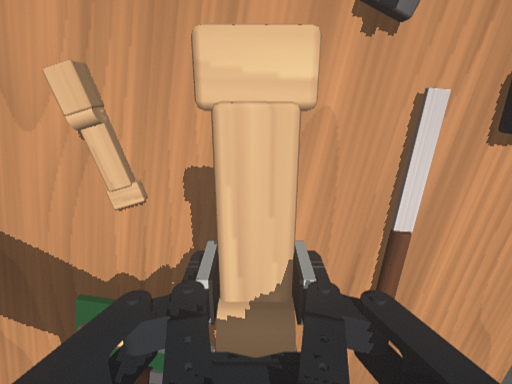

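View pics/s4o.png

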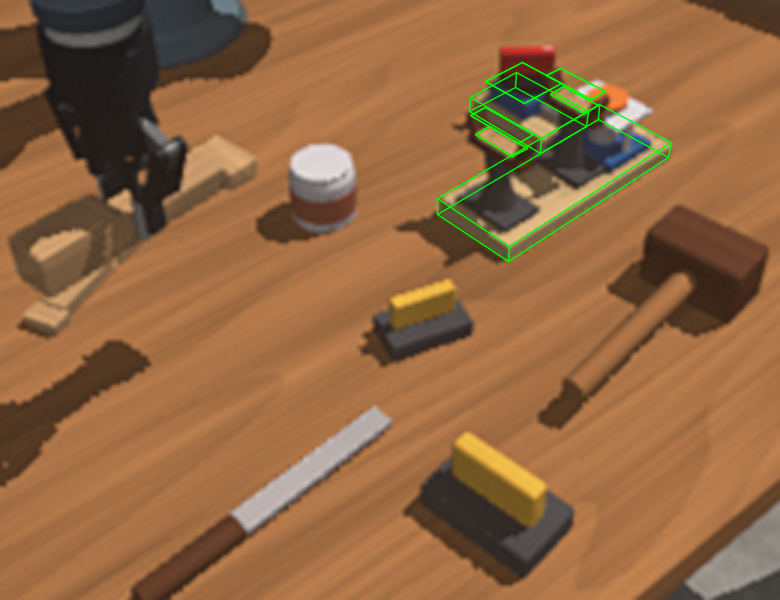

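```bash
python3 -m pendant '[[[0.1,0.6,0.2,0,0,-0.0384],[0.1,1,0.3,0,0,0],[0.1,1,0.3,0,0,0],[0.1,1,0.2,0,0,0],[0.1,1,0.2,0,0,0],[0.1,1,0,0,0,0],[0.1,1,0,0,0,0],[0.1,1,0,0,0,0],[0,0.7,0,0,0,0],[0,0.4,0,0,0,0],[0,0,0,0,0,0]]]'
python3 - <<'E'
from fit import *
snap("wrist","w5");P=dict(np.load("poses.npz"));P={"stand":P["stand"]}
overlay("w5",P,(0,0,512,384),1.5,"w5o")
E
```

```text
time: 6.8
ee_pos: [0.5705, -0.1182, 0.2719]
tool_rot: [-0.707, 0.707, 0.023, -0.023]
ft_force: [-0.9, -0.3, -1.3]
finger_gap: 0.035
```

View pics/w5o.png

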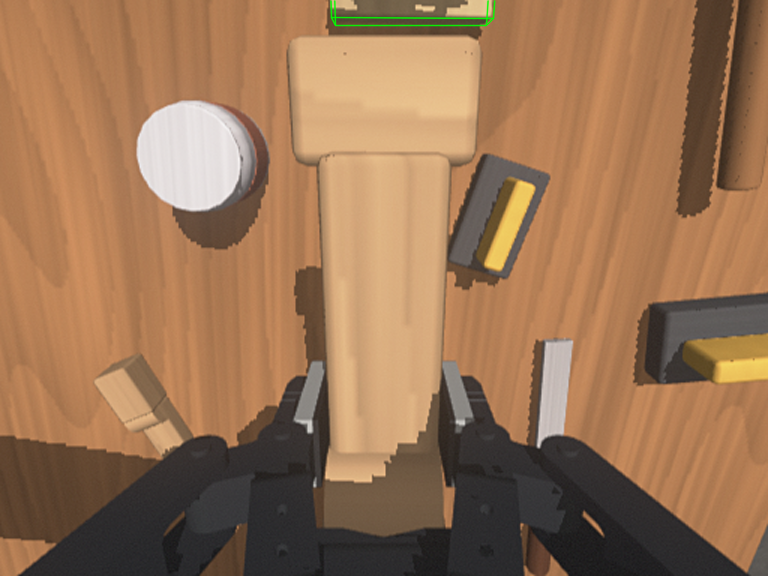

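```bash
python3 -m pendant '[[[0,0.8,0.6,0,0,0],[0,1,0.6,0,0,0],[0,1,0.6,0,0,0],[0,0.8,0.6,0,0,0],[0,0.6,0,0,0,0],[0,0.2,0,0,0,0],[0,0,0,0,0,0]]]'
python3 - <<'E'
from fit import *
snap("wrist","w6");snap("side","d6");P=dict(np.load("poses.npz"));P={"stand":P["stand"]}
overlay("w6",P,(0,0,512,384),1.5,"w6o");crop("w6",130,0,390,130,3,"w6c")
E
```

```text
time: 7.55
ee_pos: [0.5703, -0.031, 0.3191]
tool_rot: [0.707, -0.707, -0.022, 0.023]
ft_force: [0.4, 0.2, -3.1]
finger_gap: 0.0352
```

View pics/w6o.png

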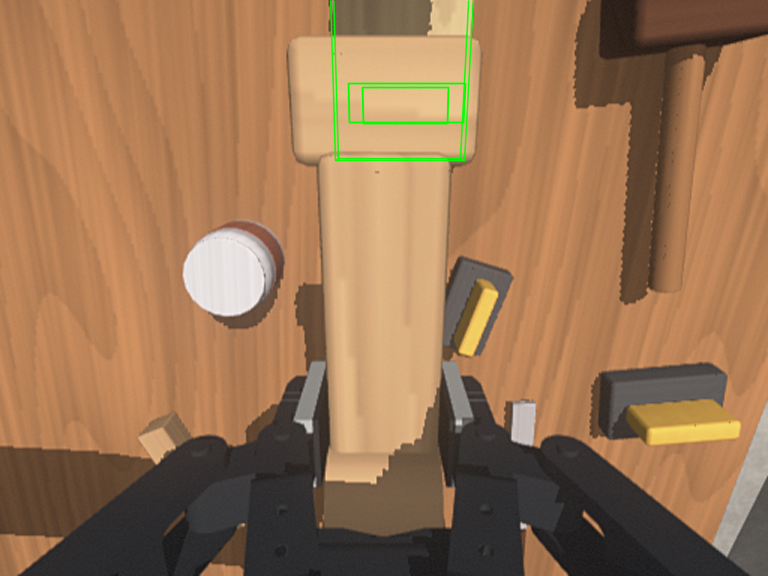

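```bash
python3 -m pendant '[[[1,0.6,0,0,0,0],[1,1,0,0,0,0],[1,1,0,0,0,0],[1,1,0,0,0,0],[1,0.6,0,0,0,0],[0.6,0.2,0,0,0,0],[0,0,0,0,0,0],[0,0,0,0,0,0]]]'
python3 - <<'E'
from fit import *
snap("wrist","w7");P=dict(np.load("poses.npz"));P={"stand":P["stand"]}
overlay("w7",P,(0,0,260,384),2,"w7o");cv2.imwrite("pics/w7r.png",cv2.resize(load("w7")["img"][:300,:260,::-1],None,fx=2,fy=2,interpolation=cv2.INTER_CUBIC))
go([0,0],0,0)
E
```

```text
time: 8.45
ee_pos: [0.6823, 0.0559, 0.3189]
tool_rot: [-0.707, 0.707, 0.021, -0.023]
ft_force: [0.4, -0.4, -3.0]
finger_gap: 0.0348
t 8.5 pos [0.6821 0.0559 0.3192] jaw yaw 0.062 tilt [ 0.0001 -0.0014  0.    ]
shift units [-34.105  -2.795 -15.961] yaw d -0.0619 units -0.0197 F [-0.13  0.24 -2.85] gap 0.0346 j6 [-0.08  0.31  1.45 -0.    1.38 -0.15]
```

View pics/w7o.png

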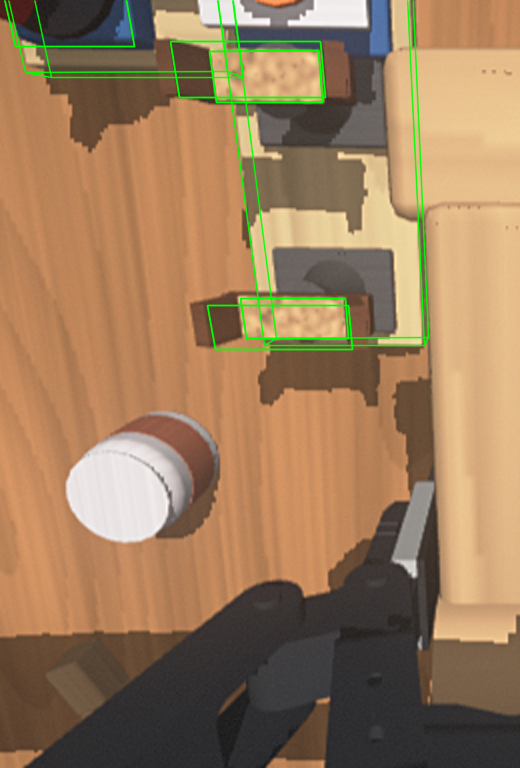

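View pics/w7r.png

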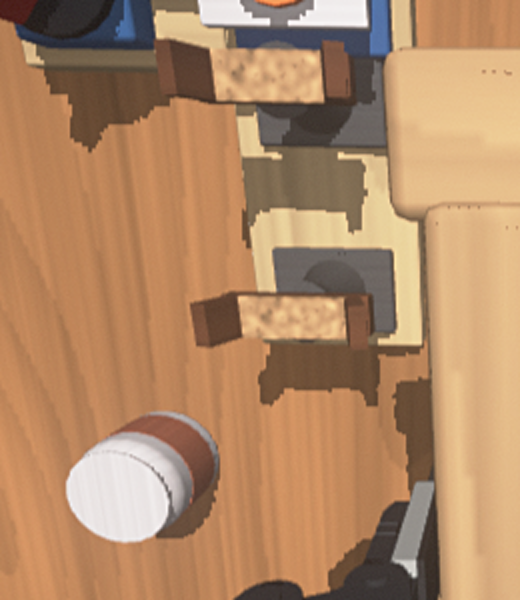

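```bash
python3 - <<'E'
from fit import *
P=dict(np.load("poses.npz"));print(P["stand"])
go(W(P["stand"],[(-7,0,0)])[0],.20,P["stand"][2]+np.pi/2)
E
```

```text
[0.57126762 0.14304846 1.63349551]
t 8.5 pos [0.6821 0.0559 0.3192] jaw yaw 0.062 tilt [ 0.0001 -0.0014  0.    ]
shift units [-5.52   4.008 -5.961] yaw d 0.0008 units 0.0003 F [-0.13  0.24 -2.85] gap 0.0346 j6 [-0.08  0.31  1.45 -0.    1.38 -0.15]
```

```bash
python3 -m pendant '[[[-0.8,0.6,0,0,0,0],[-1,0.7,0,0,0,0],[-1,0.7,0,0,0,0],[-1,0.7,-0.5,0,0,0],[-1,0.7,-0.8,0,0,0],[-0.72,0.61,-1,0,0,0],[0,0,-1,0,0,0],[0,0,-1,0,0,0],[0,0,-0.6,0,0,0],[0,0,-0.2,0,0,0],[0,0,0,0,0,0],[0,0,0,0,0,0]]]'
python3 - <<'E'
from fit import *
P=dict(np.load("poses.npz"))
go(W(P["stand"],[(-7,0,0)])[0],.177,P["stand"][2]+np.pi/2)
snap("wrist","w8");snap("side","d8");snap("scene","s8");crop("s8",230,110,380,220,5,"s8c");crop("d8",140,180,290,300,5,"d8c")
E
```

```text
time: 9.7
ee_pos: [0.5728, 0.1366, 0.219]
tool_rot: [-0.707, 0.707, 0.023, -0.021]
ft_force: [0.2, -0.3, -2.2]
finger_gap: 0.0348
t 9.7 pos [0.5728 0.1366 0.219 ] jaw yaw 0.062 tilt [-0.      0.0019  0.    ]
shift units [-0.054 -0.028 -2.102] yaw d 0.0003 units 0.0001 F [ 0.23 -0.26 -2.16] gap 0.0348 j6 [ 0.04  0.19  1.78 -0.    1.16 -0.02]
```

View pics/s8c.png

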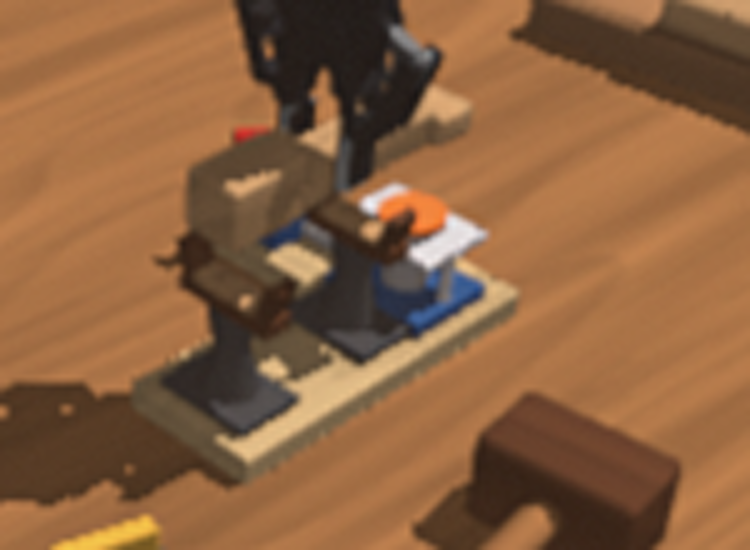

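View pics/d8c.png

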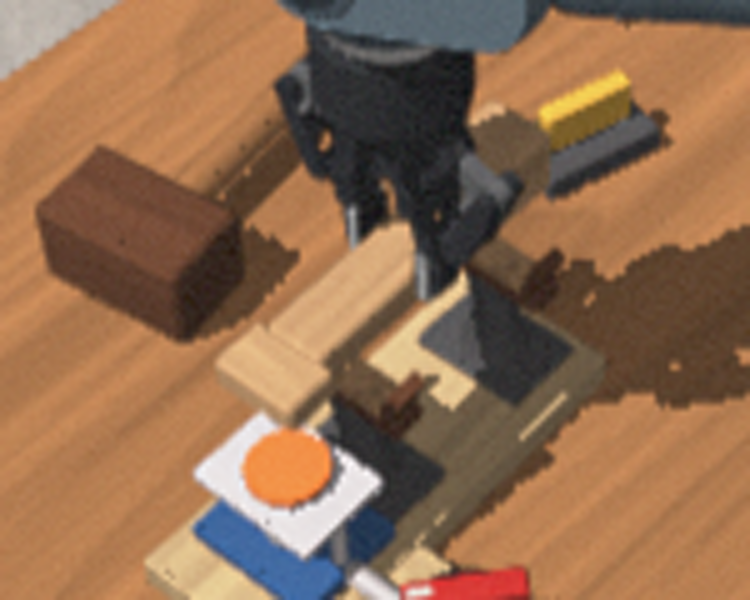

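View pics/w8.png

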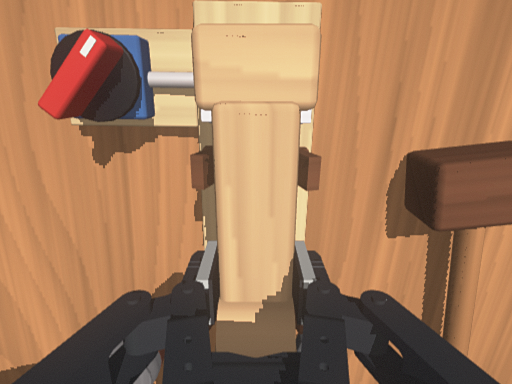

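```bash
python3 -m pendant '[[[-0.05,-0.03,-0.4,0,0,0],[0,0,-0.5,0,0,0],[0,0,-0.4,0,0,0],[0,0,-0.2,0,0,0],[0,0,-0.15,0,0,0],[0,0,-0.1,0,0,0],[0,0,-0.1,0,0,0],[0,0,-0.1,0,0,0],[0,0,0,0,0,0],[0,0,0,0,0,0]]]'
python3 - <<'E'
from fit import *
P=dict(np.load("poses.npz"))
go(W(P["stand"],[(-7,0,0)])[0],.177,P["stand"][2]+np.pi/2)
E
```

```text
time: 10.85
ee_pos: [0.5712, 0.1363, 0.179]
tool_rot: [0.707, -0.707, -0.022, 0.022]
ft_force: [0.8, -0.3, -2.4]
finger_gap: 0.0352
t 10.85 pos [0.5712 0.1363 0.179 ] jaw yaw 0.063 tilt [-0.      0.0002  0.    ]
shift units [ 0.025 -0.009 -0.1  ] yaw d -0.0001 units -0.0 F [ 0.77 -0.31 -2.36] gap 0.0352 j6 [ 0.04  0.24  1.8   0.    1.09 -0.02]
```

```bash
python3 -m pendant '[[[0,0,-0.05,0,0,0],[0,0,-0.05,0,0,0],[0,0,0,0,0,0]]]'; python3 -m pendant '[[[0,0,-0.05,0,0,0],[0,0,0,0,0,0],[0,0,0,0,0,0]]]'
```

```text
time: 11.15
ee_pos: [0.5711, 0.1362, 0.1767]
tool_rot: [0.707, -0.707, -0.022, 0.022]
ft_force: [-0.1, 0.2, -2.5]
finger_gap: 0.0347
time: 11.45
ee_pos: [0.5712, 0.1362, 0.1764]
tool_rot: [-0.707, 0.707, 0.022, -0.022]
ft_force: [-2.4, -0.7, 2.8]
finger_gap: 0.0348
```

```bash
python3 -m pendant '[[[0,0,0,0,0,0],[0,0,0,0,0,0],[0,0,0,0,0,0],[0,0,0,0,0,0],[0,0,0.3,0,0,0],[0,0,0.7,0,0,0],[0,0,1,0,0,0],[0,0,1,0,0,0],[0,0,1,0,0,0],[0,0,1,0,0,0],[0,0,0.5,0,0,0],[0,0,0,0,0,0]]]' 0.9
python3 - <<'E'
from fit import *
P=dict(np.load("poses.npz"))
snap("wrist","w9");snap("scene","s9");crop("s9",230,110,380,220,5,"s9c")
p=P["weight"]
go(W(p,[(0,0,0)])[0],.25,p[2]+np.pi/2)
c=load("w9");A=P["stand"].copy();A[:2]=W(A,[(0,0,0)])[0][:2]
MOD["blank"]=[(tuple(np.array(a)+[0,0,100]),tuple(np.array(b)+[0,0,100])) for a,b in MOD["blank"]]
overlay("w9",{"blank":A,"stand":A},(0,0,512,384),1.5,"w9o")
E
```

```text
time: 12.65
ee_pos: [0.572, 0.1363, 0.2886]
tool_rot: [0.707, -0.707, -0.024, 0.021]
ft_force: [-0.1, 0.1, -0.3]
finger_gap: 0.0768
t 12.75 pos [0.5709 0.1362 0.2856] jaw yaw 0.063 tilt [ 0.     -0.0004  0.    ]
shift units [  3.953 -11.209  -1.78 ] yaw d -0.2663 units -0.0848 F [-0.84 -0.73 -0.71] gap 0.0768 j6 [ 0.04  0.12  1.74  0.    1.29 -0.02]
```

View pics/w9o.png

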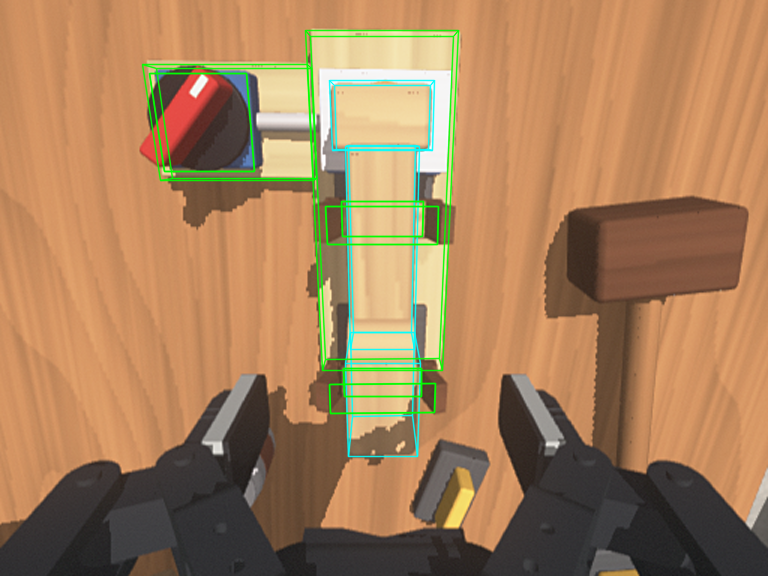

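View pics/s9c.png

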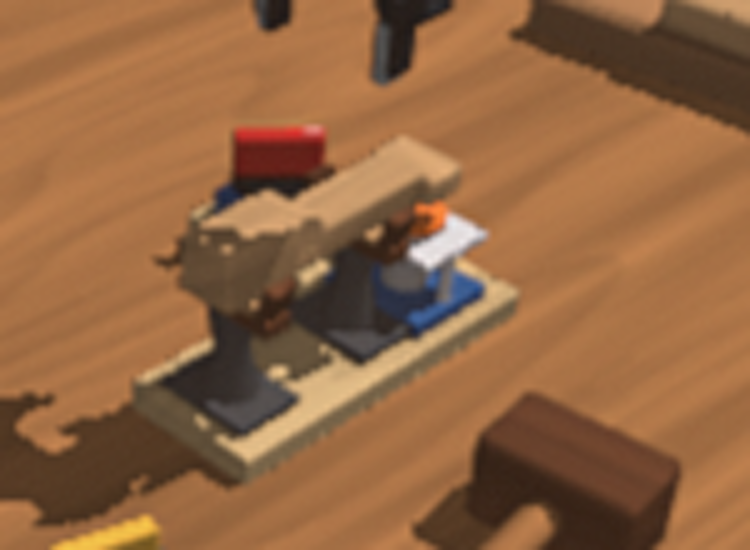

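```bash
python3 - <<'E'
from fit import *
P=dict(np.load("poses.npz"))
overlay("w5",{"weight":P["weight"]},(280,80,400,200),5,"w5w")
E
```

```text
(no output)
```

View pics/w5w.png

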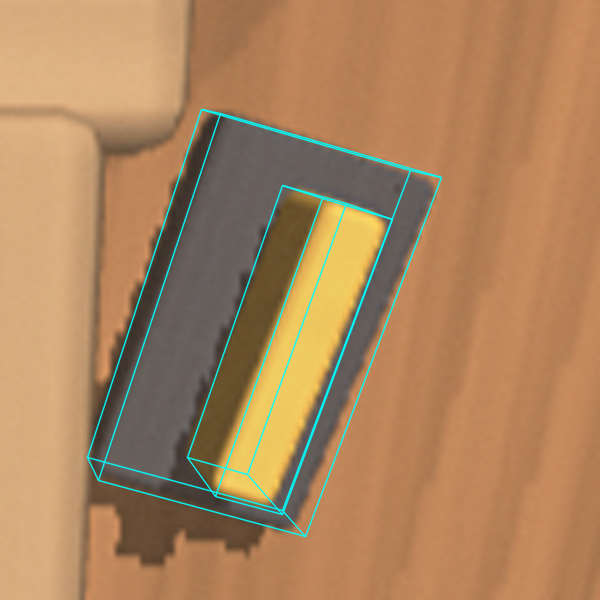

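```bash
python3 -m pendant '[[[0.3,-0.8,0,0,0,-0.04],[0.35,-1,0,0,0,-0.0448],[0.35,-1,0,0,0,0],[0.35,-1,0,0,0,0],[0.35,-1,0,0,0,0],[0.35,-1,0,0,0,0],[0.35,-1,0,0,0,0],[0.35,-1,-0.3,0,0,0],[0.35,-1,-0.5,0,0,0],[0.35,-1,-1,0,0,0],[0.35,-0.9,-1,0,0,0],[0.15,-0.5,-1,0,0,0]]]' 1
python3 -m pendant '[[[0,0,-1,0,0,0],[0,0,-0.6,0,0,0],[0,0,-0.2,0,0,0],[0,0,0,0,0,0]]]'
python3 - <<'E'
from fit import *
P=dict(np.load("poses.npz"));p=P["weight"]
go(W(p,[(0,0,0)])[0],.097,p[2]+np.pi/2)
snap("wrist","w10");overlay("w10",{"weight":p},(0,0,512,384),1.5,"w10o")
E
```

```text
time: 13.95
ee_pos: [0.6501, -0.0897, 0.2075]
tool_rot: [0.703, -0.703, 0.073, -0.072]
ft_force: [0.1, 1.2, 0.1]
finger_gap: 0.0856
time: 14.35
ee_pos: [0.6499, -0.0876, 0.173]
tool_rot: [0.704, -0.703, 0.072, -0.071]
ft_force: [0.4, -0.2, 0.6]
finger_gap: 0.0853
t 14.35 pos [ 0.6499 -0.0876  0.173 ] jaw yaw -0.203 tilt [-0.0004 -0.0014 -0.    ]
shift units [ 0.006 -0.018 -3.802] yaw d -0.0001 units -0.0 F [ 0.36 -0.17  0.6 ] gap 0.0853 j6 [-0.31  0.4   1.62  0.    1.12 -0.1 ]
```

View pics/w10o.png

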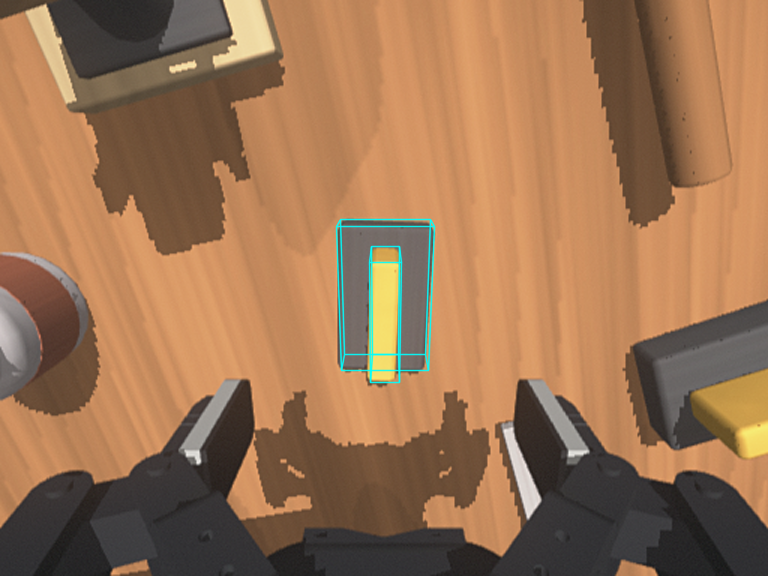

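```bash
python3 -m pendant '[[[0,0,-0.8,0,0,0],[0,0,-1,0,0,0],[0,0,-0.9,0,0,0],[0,0,-0.6,0,0,0],[0,0,-0.3,0,0,0],[0,0,-0.15,0,0,0],[0,0,0,0,0,0]]]'
python3 -m pendant '[[[0,0,0,0,0,0],[0,0,0,0,0,0],[0,0,0,0,0,0],[0,0,0,0,0,0],[0,0,0,0,0,0],[0,0,0,0,0,0],[0,0,0,0,0,0],[0,0,0,0,0,0]]]' 0 60
python3 - <<'E'
from fit import *
P=dict(np.load("poses.npz"));p=P["weight"]
go(W(p,[(0,0,0)])[0],.097,p[2]+np.pi/2)
snap("wrist","w11")
E
```

```text
time: 15.1
ee_pos: [0.6503, -0.0878, 0.0989]
tool_rot: [-0.703, 0.703, -0.072, 0.072]
ft_force: [0.4, 0.4, 0.8]
finger_gap: 0.0857
time: 15.9
ee_pos: [0.65, -0.0878, 0.0991]
tool_rot: [0.703, -0.703, 0.072, -0.072]
ft_force: [-3.7, 0.6, 4.2]
finger_gap: 0.0128
t 15.9 pos [ 0.65   -0.0878  0.0991] jaw yaw -0.204 tilt [-0.0001 -0.0006 -0.    ]
shift units [-0.003 -0.009 -0.107] yaw d 0.0001 units 0.0 F [-3.66  0.59  4.18] gap 0.0128 j6 [-0.31  0.5   1.64 -0.    1.01 -0.1 ]
```

View pics/w11.png

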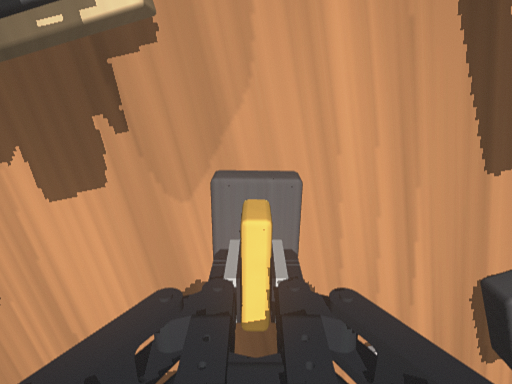

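```bash
python3 -m pendant '[[[0,0,0.3,0,0,0],[0,0,0.7,0,0,0],[0,0,1,0,0,0],[0,0,1,0,0,0],[0,0,1,0,0,0],[0,0,1,0,0,0],[0,0,1,0,0,0],[0,0,1,0,0,0],[0,0,1,0,0,0],[0,0,1,0,0,0],[0,0,0.8,0,0,0],[0,0,0,0,0,0]]]'
python3 - <<'E'
from fit import *
P=dict(np.load("poses.npz"));p=P["stand"]
go(W(p,[(-71,0,0)])[0],.26,p[2]+np.pi/2)
snap("wrist","w12")
E
```

```text
time: 17.15
ee_pos: [0.6511, -0.088, 0.2981]
tool_rot: [-0.703, 0.704, -0.07, 0.074]
ft_force: [0.4, -0.4, -6.2]
finger_gap: 0.0126
t 17.15 pos [ 0.6511 -0.088   0.2981] jaw yaw -0.204 tilt [0.0016 0.0053 0.    ]
shift units [-3.771  8.01  -1.907] yaw d 0.2663 units 0.0848 F [ 0.37 -0.39 -6.21] gap 0.0126 j6 [-0.31  0.26  1.55  0.    1.33 -0.1 ]
```

View pics/w12.png

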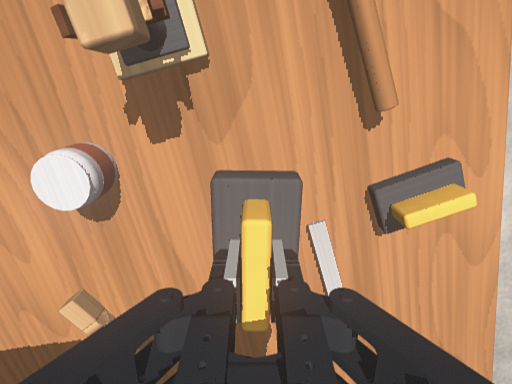

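Weight is held level and unchanged in the hand. Moving over the heel.

```bash
python3 -m pendant '[[[-0.3,0.6,0,0,0,0.04],[-0.45,1,0,0,0,0.0448],[-0.45,1,0,0,0,0],[-0.45,1,0,0,0,0],[-0.45,1,0,0,0,0],[-0.45,1,0,0,0,0],[-0.45,0.9,0,0,0,0],[-0.45,0.8,0,0,0,0],[-0.3,0.5,0,0,0,0],[-0.02,0.21,0,0,0,0],[0,0,0,0,0,0],[0,0,0,0,0,0]]]'
python3 - <<'E'
from fit import *
P=dict(np.load("poses.npz"));p=P["stand"]
go(W(p,[(-71,0,0)])[0],.26,p[2]+np.pi/2)
snap("wrist","w13");snap("side","d13");crop("d13",140,150,290,270,5,"d13c")
E
```

```text
time: 18.4
ee_pos: [0.5751, 0.0719, 0.295]
tool_rot: [-0.707, 0.707, 0.022, -0.022]
ft_force: [0.1, -1.0, -6.8]
finger_gap: 0.0129
t 18.4 pos [0.5751 0.0719 0.295 ] jaw yaw 0.062 tilt [0.0005 0.0005 0.    ]
shift units [ 0.03   0.013 -1.751] yaw d 0.0006 units 0.0002 F [ 0.1  -0.98 -6.85] gap 0.0129 j6 [-0.07  0.09  1.75 -0.    1.3  -0.13]
```

View pics/w13.png

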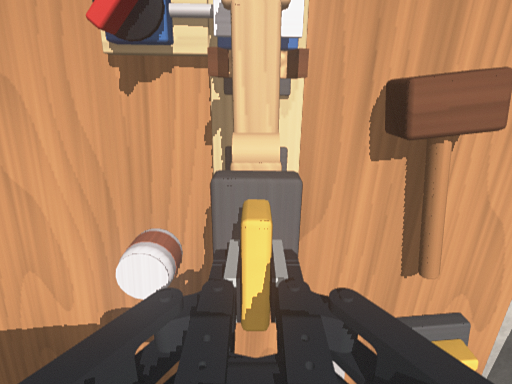

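View pics/d13c.png

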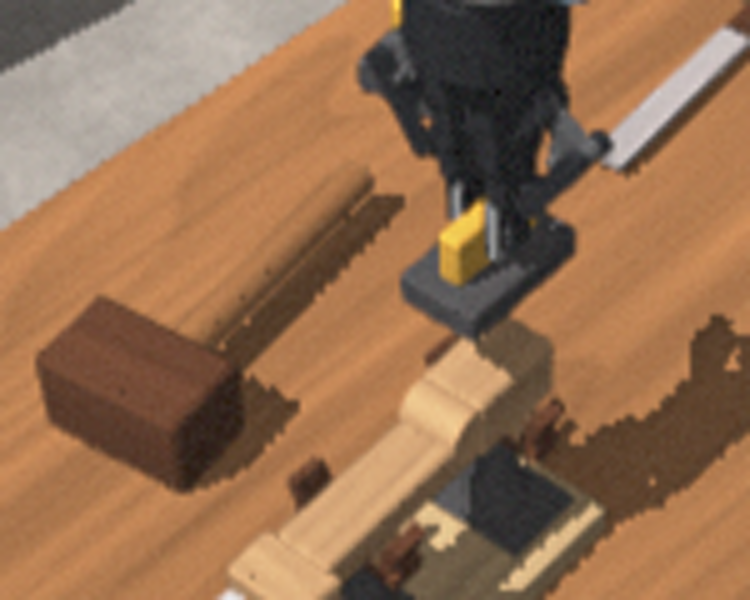

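```bash
python3 -m pendant '[[[0.03,0.01,-0.4,0,0,0],[0,0,-0.7,0,0,0],[0,0,-0.6,0,0,0],[0,0,-0.4,0,0,0],[0,0,-0.2,0,0,0],[0,0,-0.15,0,0,0],[0,0,-0.1,0,0,0],[0,0,-0.05,0,0,0],[0,0,0,0,0,0],[0,0,0,0,0,0]]]'
```

```text
time: 19.5
ee_pos: [0.5756, 0.0726, 0.2433]
tool_rot: [-0.707, 0.707, 0.022, -0.022]
ft_force: [-0.5, 0.0, -6.2]
finger_gap: 0.0128
```

```bash
python3 -m pendant '[[[0,0,-0.07,0,0,0],[0,0,-0.07,0,0,0],[0,0,0,0,0,0]]]'; python3 -m pendant '[[[0,0,-0.05,0,0,0],[0,0,0,0,0,0],[0,0,0,0,0,0]]]'
```

```text
time: 19.8
ee_pos: [0.5752, 0.0727, 0.2398]
tool_rot: [0.707, -0.707, -0.022, 0.022]
ft_force: [0.3, -0.9, -6.5]
finger_gap: 0.0128
time: 20.1
ee_pos: [0.5754, 0.0726, 0.2392]
tool_rot: [-0.707, 0.707, 0.022, -0.022]
ft_force: [-0.7, -0.1, -5.3]
finger_gap: 0.0131
```

```bash
python3 -m pendant '[[[0,0,-0.05,0,0,0],[0,0,0,0,0,0],[0,0,0,0,0,0]]]'
```

```text
time: 20.4
ee_pos: [0.5756, 0.0726, 0.2391]
tool_rot: [-0.707, 0.707, 0.022, -0.022]
ft_force: [-3.2, 0.3, 2.1]
finger_gap: 0.013
```

```bash
python3 -m pendant '[[[0,0,0,0,0,0],[0,0,0,0,0,0],[0,0,0,0,0,0],[0,0,0,0,0,0],[0,0,0,0,0,0],[0,0,0.5,0,0,0],[0,0,1,0,0,0],[0,0,1,0,0,0],[0,0,1,0,0,0],[0,0,0.8,0,0,0],[0,0,0,0,0,0]]]' 0.5
python3 - <<'E'
from fit import *
P=dict(np.load("poses.npz"));p=P["stand"]
go(W(p,[(82,115,0)])[0],.2,p[2]+np.pi/2)
snap("wrist","w14");snap("scene","s14");crop("s14",230,100,380,210,5,"s14c");snap("side","d14");crop("d14",140,180,290,340,4,"d14c")
E
```

```text
time: 21.5
ee_pos: [0.5765, 0.0726, 0.3276]
tool_rot: [-0.707, 0.707, 0.024, -0.02]
ft_force: [-0.1, 0.9, -0.3]
finger_gap: 0.0429
t 21.5 pos [0.5765 0.0726 0.3276] jaw yaw 0.063 tilt [0.0004 0.0059 0.    ]
shift units [-6.256  7.254 -6.38 ] yaw d -0.0001 units -0.0 F [-0.06  0.91 -0.25] gap 0.0429 j6 [-0.07  0.06  1.72  0.    1.35 -0.13]
```

View pics/w14.png

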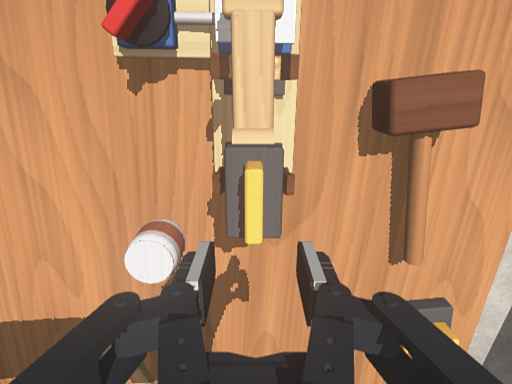

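View pics/s14c.png

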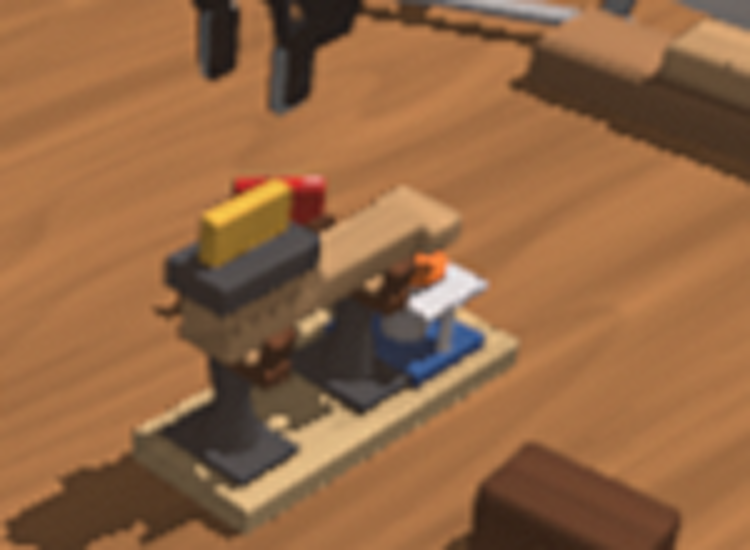

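View pics/d14c.png

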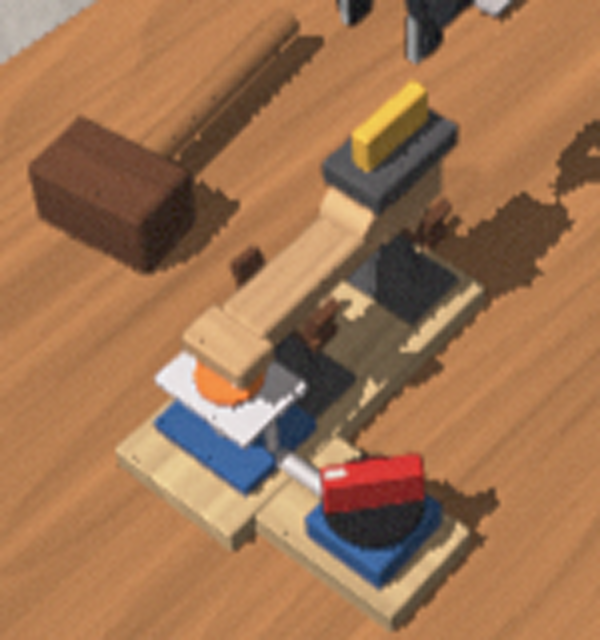

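```bash
python3 - <<'E'
from fit import *
P=dict(np.load("poses.npz"));p=P["stand"]
for t in("s0","d0"):
    c=load(t);hsv=cv2.cvtColor(c["img"],cv2.COLOR_RGB2HSV)
    w=proj(c,W(p,[(82,0,90)]))[0]
    m=cv2.inRange(hsv,(5,170,150),(16,255,255));yy,xx=np.mgrid[:384,:512];m[(abs(xx-w[0])>20)|(abs(yy-w[1])>20)]=0
    ys,xs=np.nonzero(m);u=[xs.mean(),ys.mean()];print(t,u,len(xs),xs.min(),xs.max(),ys.min(),ys.max())
    for z in range(72,100,3):print(z,(proj(c,W(p,[(82,0,z)]))[0]-u).round(1),end=" ")
    print()
crop("w9",80,30,200,140,6,"w9k");crop("d14",200,280,260,335,8,"d14k")
E
```

```text
s0 [np.float64(313.04615384615386), np.float64(151.84615384615384)] 65 306 318 148 156
72 [-1.9  2.1] 75 [-1.8  1.3] 78 [-1.7  0.5] 81 [-1.6 -0.3] 84 [-1.5 -1.1] 87 [-1.4 -1.9] 90 [-1.3 -2.7] 93 [-1.2 -3.5] 96 [-1.1 -4.4] 99 [-1.  -5.2] 
d0 [np.float64(197.06417112299465), np.float64(273.2032085561497)] 187 189 205 267 280
72 [1.  1.5] 75 [0.9 0.8] 78 [0.8 0.1] 81 [ 0.8 -0.7] 84 [ 0.7 -1.4] 87 [ 0.6 -2.1] 90 [ 0.5 -2.9] 93 [ 0.4 -3.6] 96 [ 0.3 -4.3] 99 [ 0.3 -5.1]
```

View pics/w9k.png

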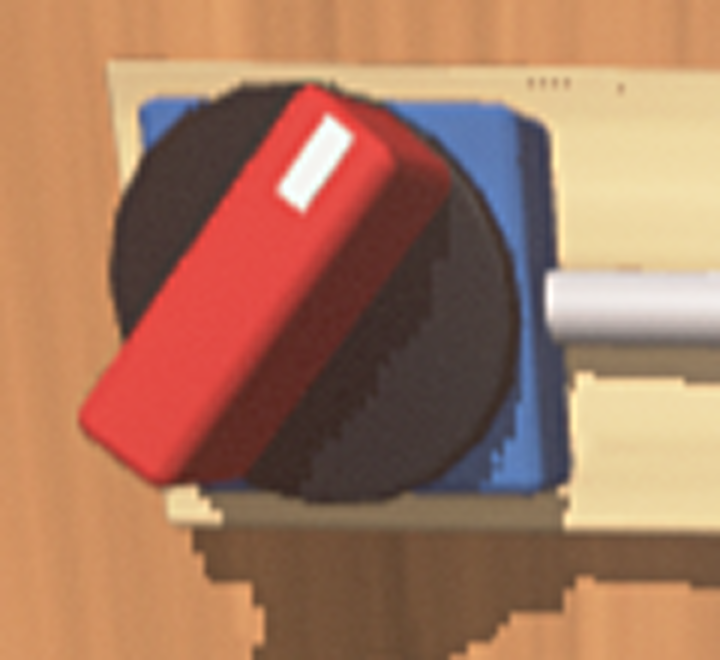

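```bash
python3 - <<'E'
from fit import *
P=dict(np.load("poses.npz"));p=P["stand"];c=load("w9")
a=ray(c,138.6,49.6,.088);b=ray(c,100,105.4,.088);d=a-b;print(a,b,np.linalg.norm(d),(a+b)/2,W(p,[(82,115,88)]))
yaw=np.arctan2(d[1],d[0]);print("bar yaw world",yaw,"rel stand",yaw-p[2])
go(W(p,[(82,115,0)])[0],.2,yaw+np.pi/2)
E
```

```text
[0.47137067 0.24296849 0.088     ] [0.43596493 0.19728684 0.088     ] 0.05779601837608019 [0.4536678  0.22012767 0.088     ] [[0.45135562 0.21768165 0.088     ]]
bar yaw world 0.9114526263140336 rel stand -0.7220428789706838
t 21.65 pos [0.575  0.0727 0.3231] jaw yaw 0.063 tilt [-0.0001 -0.0015 -0.    ]
shift units [-6.18   7.251 -6.156] yaw d -0.7221 units -0.2298 F [ 0.67  0.97 -0.7 ] gap 0.0429 j6 [-0.07  0.07  1.72  0.    1.35 -0.13]
```

```bash
python3 -m pendant '[[[-0.4,0.5,0,0,0,0.045],[-0.6,0.7,0,0,0,0.045],[-0.6,0.7,0,0,0,0.045],[-0.6,0.7,0,0,0,0.045],[-0.6,0.7,0,0,0,0.045],[-0.6,0.7,0,0,0,0.045],[-0.6,0.7,0,0,0,0.045],[-0.6,0.7,0,0,0,0.045],[-0.6,0.7,0,0,0,0.045],[-0.5,0.7,0,0,0,0.045],[-0.4,0.4,0,0,0,0.045],[-0.2,0.1,0,0,0,0.045]]]' 0.6
python3 -m pendant '[[[0,0,-0.6,0,0,0.045],[0,0,-0.8,0,0,0.045],[0,0,-0.8,0,0,0.045],[0,0,-0.6,0,0,0.045],[0,0,-0.4,0,0,0.045],[0,0,0,0,0,0],[0,0,0,0,0,0]]]'
python3 - <<'E'
from fit import *
P=dict(np.load("poses.npz"));p=P["stand"]
go([.4525,.219],.141,.9115+np.pi/2)
snap("wrist","w15")
E
```

```text
time: 22.85
ee_pos: [0.4481, 0.2193, 0.3224]
tool_rot: [0.449, -0.448, -0.546, 0.547]
ft_force: [-0.3, 0.4, -0.1]
finger_gap: 0.0511
time: 23.55
ee_pos: [0.449, 0.2185, 0.2593]
tool_rot: [0.236, -0.235, -0.666, 0.667]
ft_force: [0.2, 0.2, -0.4]
finger_gap: 0.051
t 23.55 pos [0.449  0.2185 0.2593] jaw yaw 2.463 tilt [ 0.0004 -0.0016  0.    ]
shift units [ 0.176  0.023 -5.917] yaw d 0.0191 units 0.0061 F [ 0.23  0.16 -0.42] gap 0.051 j6 [ 0.23 -0.07  1.98 -0.    1.23 -2.24]
```

View pics/w15.png

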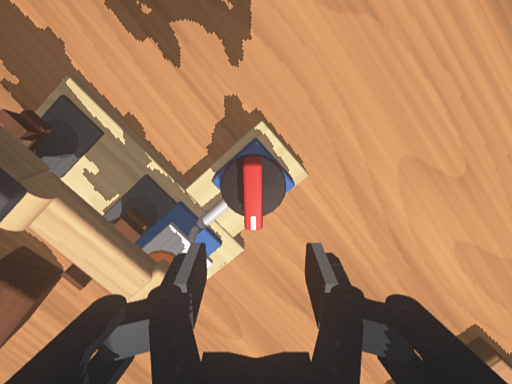

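```bash
python3 - <<'E'
from fit import *
crop("w15",200,120,320,250,5,"w15k")
E
```

```text
(no output)
```

View pics/w15k.png

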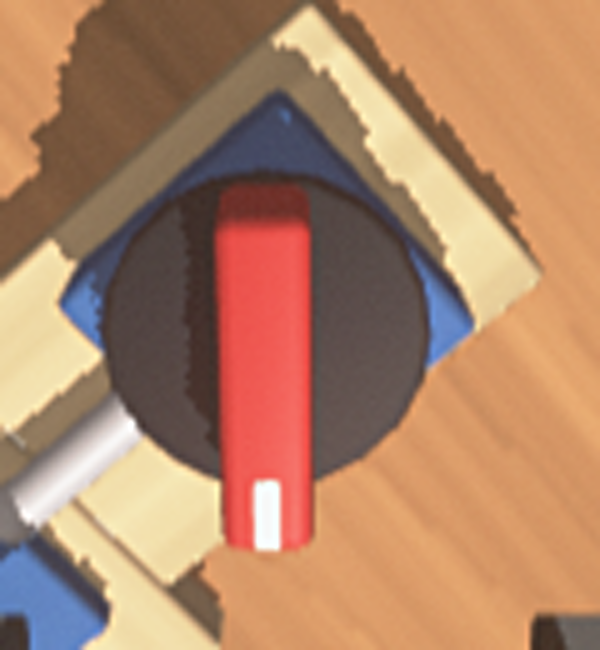

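```bash
python3 - <<'E'
from fit import *
c=load("w15");a=ray(c,252.6,165,.088);b=ray(c,253.6,229.6,.088);m=(a+b)/2;d=b-a
print(a,b,m,np.linalg.norm(d),ray(c,253.2,185.4,.058));y=np.arctan2(d[1],d[0]);print(y)
go((m+ray(c,253.2,185.4,.058))/2,.141,y+np.pi/2)
E
```

```text
[0.43493466 0.19785565 0.088     ] [0.47061404 0.2432112  0.088     ] [0.45277435 0.22053342 0.088     ] 0.05770740145035058 [0.45149718 0.21876851 0.058     ]
0.9042428483380551
t 23.6 pos [0.4493 0.2186 0.2599] jaw yaw 2.464 tilt [ 0.0001 -0.0004  0.    ]
shift units [ 0.142  0.051 -5.947] yaw d 0.0114 units 0.0036 F [ 0.59 -0.1   0.43] gap 0.0512 j6 [ 0.23 -0.07  1.97  0.    1.23 -2.24]
```

```bash
python3 -m pendant '[[[0.12,0.02,-0.8,0,0,0.0035],[0,0,-1,0,0,0],[0,0,-1,0,0,0],[0,0,-1,0,0,0],[0,0,-1,0,0,0],[0,0,-0.6,0,0,0],[0,0,-0.4,0,0,0],[0,0,-0.1,0,0,0],[0,0,0,0,0,0]]]'
python3 - <<'E'
from fit import *
go([.4517,.2188],.141,.9042+np.pi/2)
snap("wrist","w16")
E
```

```text
time: 24.5
ee_pos: [0.4521, 0.2191, 0.1425]
tool_rot: [-0.231, 0.231, 0.669, -0.668]
ft_force: [-0.1, 0.2, -0.3]
finger_gap: 0.0511
t 24.5 pos [0.4521 0.2191 0.1425] jaw yaw 2.477 tilt [-0.0002  0.0007  0.    ]
shift units [-0.021 -0.016 -0.077] yaw d -0.0017 units -0.0005 F [-0.11  0.21 -0.26] gap 0.0511 j6 [ 0.23  0.12  2.03 -0.    0.99 -2.25]
```

View pics/w16.png

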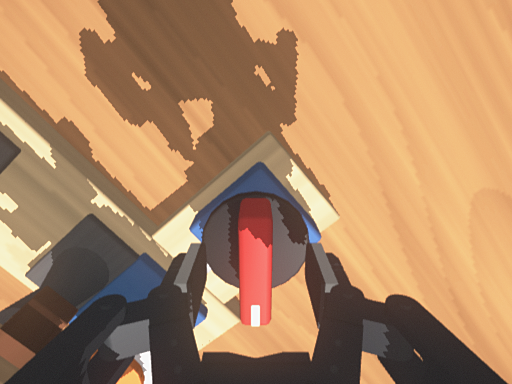

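```bash
python3 -m pendant '[[[0,0,0,0,0,0],[0,0,0,0,0,0],[0,0,0,0,0,0],[0,0,0,0,0,0],[0,0,0,0,0,0],[0,0,0,0,0,0]]]' 0 40
python3 -m pendant '[[[0,0,0,0,0,-0.016],[0,0,0,0,0,-0.032],[0,0,0,0,0,-0.032],[0,0,0,0,0,-0.032],[0,0,0,0,0,-0.032],[0,0,0,0,0,-0.032],[0,0,0,0,0,-0.032],[0,0,0,0,0,-0.032],[0,0,0,0,0,0],[0,0,0,0,0,0]]]'
python3 - <<'E'
from fit import *
go([.4517,.2188],.141,.9042+np.pi/2);print(arm.get_state()["ft_torque"])
snap("wrist","w17")
E
```

```text
time: 25.15
ee_pos: [0.4523, 0.2191, 0.1428]
tool_rot: [-0.23, 0.231, 0.669, -0.668]
ft_force: [0.1, -2.0, 5.7]
finger_gap: 0.015
time: 26.15
ee_pos: [0.4519, 0.2197, 0.1428]
tool_rot: [-0.461, 0.46, 0.537, -0.536]
ft_force: [-2.3, 1.8, 6.6]
finger_gap: 0.015
t 26.15 pos [0.4519 0.2197 0.1428] jaw yaw 1.723 tilt [-0.0015  0.0002  0.    ]
shift units [-0.009 -0.043 -0.091] yaw d 0.7524 units 0.2395 F [-2.34  1.75  6.56] gap 0.015 j6 [ 0.23  0.12  2.03  0.    0.99 -1.5 ]
[ 0.27631377  0.39954794 -0.01308393]
```

View pics/w17.png

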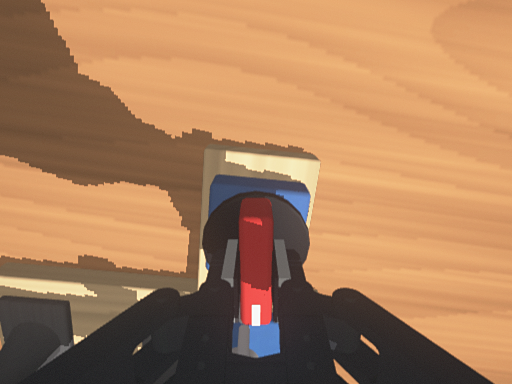

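```bash
python3 -m pendant '[[[0,0,0,0,0,-0.03],[0,0,0,0,0,-0.03],[0,0,0,0,0,-0.03],[0,0,0,0,0,-0.03],[0,0,0,0,0,-0.03],[0,0,0,0,0,-0.03],[0,0,0,0,0,-0.03],[0,0,0,0,0,-0.03],[0,0,0,0,0,-0.03],[0,0,0,0,0,-0.03],[0,0,0,0,0,-0.03],[0,0,0,0,0,-0.03]]]'
python3 -m pendant '[[[0,0,0,0,0,-0.03],[0,0,0,0,0,-0.03],[0,0,0,0,0,-0.03],[0,0,0,0,0,-0.03],[0,0,0,0,0,-0.03],[0,0,0,0,0,-0.03],[0,0,0,0,0,-0.03],[0,0,0,0,0,-0.03],[0,0,0,0,0,-0.03],[0,0,0,0,0,-0.03],[0,0,0,0,0,-0.03],[0,0,0,0,0,0]]]'
python3 - <<'E'
from fit import *
go([.4517,.2188],.141,.9042+np.pi/2);print(arm.get_state()["ft_torque"])
snap("scene","s18");snap("side","d18");crop("s18",290,120,360,180,8,"s18c");crop("d18",160,220,260,330,5,"d18c")
crop("s14",290,120,360,180,8,"s14c2")
E
```

```text
time: 27.4
ee_pos: [0.4522, 0.2206, 0.1428]
tool_rot: [0.678, -0.676, -0.206, 0.204]
ft_force: [0.4, 8.2, 2.4]
finger_gap: 0.0151
time: 28.6
ee_pos: [0.4532, 0.2206, 0.1429]
tool_rot: [0.692, -0.687, 0.155, -0.158]
ft_force: [4.6, 8.5, -2.2]
finger_gap: 0.015
t 28.6 pos [0.4532 0.2206 0.1429] jaw yaw -0.447 tilt [-0.0048  0.0054  0.    ]
shift units [-0.076 -0.092 -0.095] yaw d -0.2194 units -0.0698 F [ 4.56  8.48 -2.24] gap 0.015 j6 [0.23 0.12 2.03 0.   0.99 0.67]
[ 1.3558318  -0.74887745 -0.02669281]
```

View pics/s18c.png

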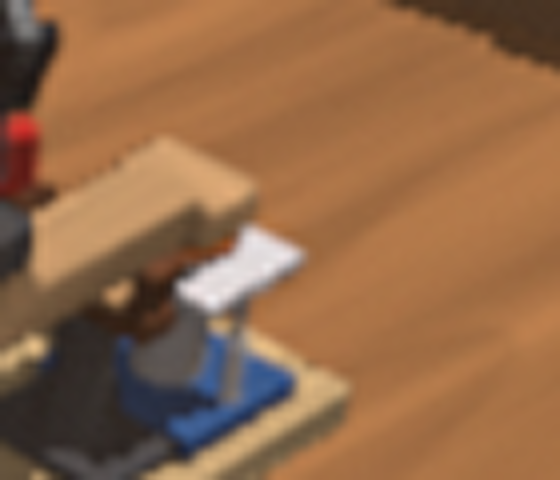

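View pics/d18c.png

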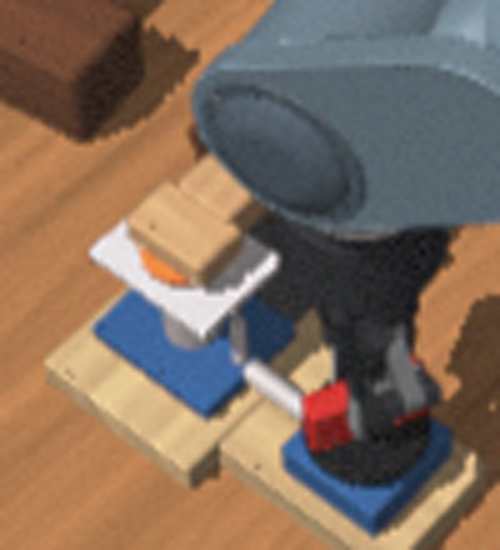

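View pics/s14c2.png

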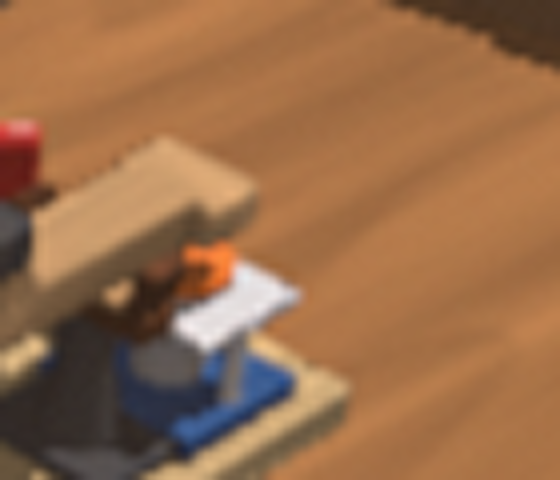

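```bash
python3 - <<'E'
from fit import *
P=dict(np.load("poses.npz"));p=P["stand"]
for t,win,s in(("s18",(290,120,360,180),8),("d18",(160,220,260,330),5)):
    c=load(t)
    for z in (88,90,92,94,96):
        q=(proj(c,W(p,[(110,-38,z),(110,38,z),(54,38,z),(54,-38,z)]))-win[:2]+.5)*s;print(t,z,q.round(0).tolist())
    q=(proj(c,W(p,[(100,-25,120),(100,25,120),(100,-25,100),(100,25,100),(68,-25,120),(68,-25,100)]))-win[:2]+.5)*s;print("head",q.round(0).tolist())
crop("d18",175,255,225,300,14,"d18h")
E
```

```text
s18 88 [[301.0, 254.0], [150.0, 177.0], [56.0, 229.0], [207.0, 310.0]]
s18 90 [[301.0, 249.0], [150.0, 173.0], [56.0, 225.0], [207.0, 305.0]]
s18 92 [[302.0, 245.0], [151.0, 168.0], [57.0, 220.0], [208.0, 301.0]]
s18 94 [[302.0, 241.0], [151.0, 164.0], [57.0, 216.0], [209.0, 296.0]]
s18 96 [[303.0, 236.0], [152.0, 160.0], [57.0, 212.0], [209.0, 292.0]]
head [[267.0, 179.0], [166.0, 129.0], [261.0, 223.0], [161.0, 173.0], [213.0, 210.0], [207.0, 255.0]]
d18 88 [[94.0, 254.0], [210.0, 336.0], [288.0, 260.0], [173.0, 182.0]]
d18 90 [[93.0, 251.0], [209.0, 333.0], [287.0, 257.0], [172.0, 179.0]]
d18 92 [[93.0, 249.0], [209.0, 331.0], [287.0, 255.0], [172.0, 177.0]]
d18 94 [[92.0, 246.0], [209.0, 328.0], [287.0, 252.0], [172.0, 174.0]]
d18 96 [[92.0, 244.0], [209.0, 326.0], [287.0, 250.0], [171.0, 172.0]]
head [[122.0, 214.0], [199.0, 268.0], [125.0, 239.0], [202.0, 293.0], [168.0, 172.0], [171.0, 198.0]]
```

View pics/d18h.png

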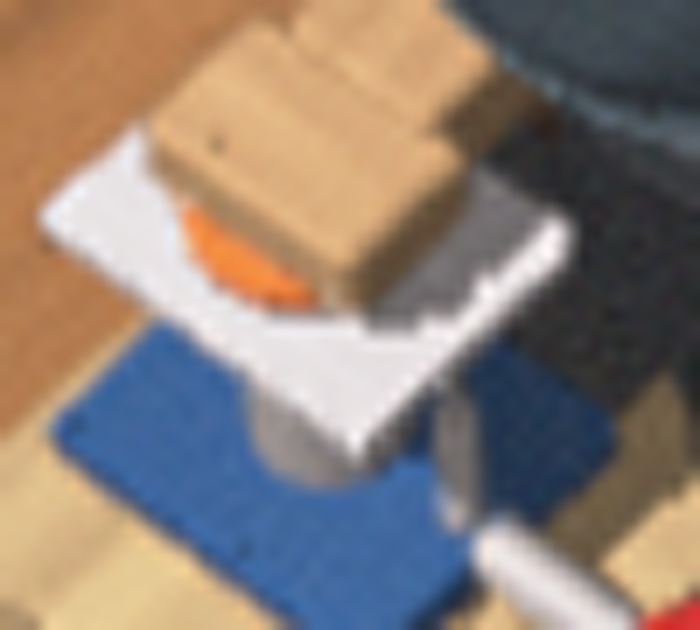

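```bash
python3 -m pendant '[[[0,0,0,0,0,-0.03],[0,0,0,0,0,-0.03],[0,0,0,0,0,-0.03],[0,0,0,0,0,-0.03],[0,0,0,0,0,-0.03],[0,0,0,0,0,-0.03],[0,0,0,0,0,-0.03],[0,0,0,0,0,-0.03],[0,0,0,0,0,-0.022],[0,0,0,0,0,0],[0,0,0,0,0,0]]]'
python3 - <<'E'
from fit import *
go([.4517,.2188],.141,.9042+np.pi/2)
snap("scene","s19");snap("side","d19");crop("s19",290,120,360,180,8,"s19c");crop("d19",175,255,225,300,14,"d19h")
E
```

```text
time: 29.8
ee_pos: [0.4537, 0.22, 0.1429]
tool_rot: [0.572, -0.567, 0.418, -0.42]
ft_force: [7.5, 4.7, -3.3]
finger_gap: 0.0152
t 29.8 pos [0.4537 0.22   0.1429] jaw yaw -1.269 tilt [-0.0034  0.0067  0.    ]
shift units [-0.101 -0.06  -0.094] yaw d 0.602 units 0.1916 F [ 7.49  4.75 -3.34] gap 0.0152 j6 [0.23 0.12 2.03 0.   0.99 1.49]
```

View pics/s19c.png

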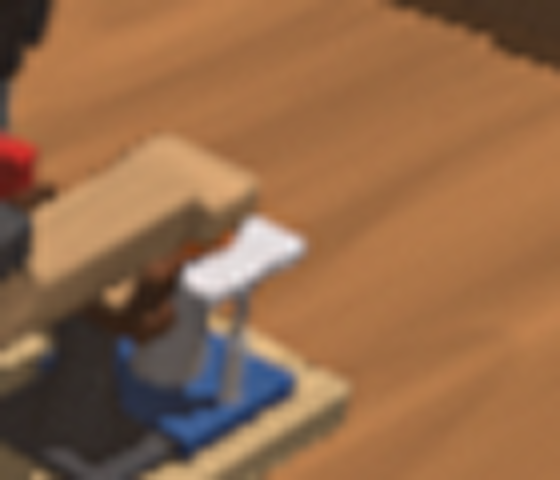

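View pics/d19h.png

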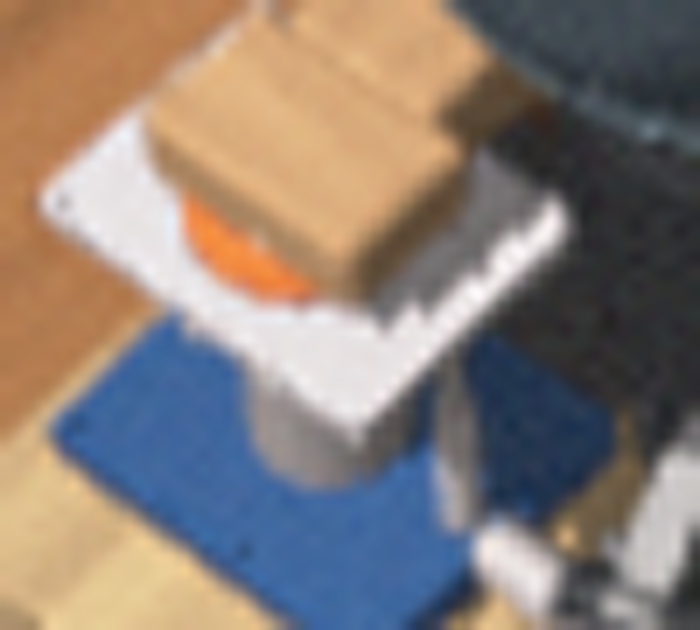

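```bash
python3 - <<'E'
from fit import *
for t in("d14","d18","d19"):
    im=load(t)["img"].astype(float)
    o=im[...,0]-im[...,2]   # orange: high; white ~0; blue negative
    lum=im[...,1]
    out=[]
    for x in range(189,197):
        col=o[:,x]
        # within rows 255..300: last orange(>90) to white
        r=np.arange(258,300)
        pk=[y for y in r if col[y]>100 and im[y,x,0]>180 and im[y,x,1]<160]
        if not pk: out.append(None);continue
        y=max(pk)
        # subpixel crossing at 80
        yy=y
        while col[yy]>80: yy+=1
        a=yy-1+(col[yy-1]-80)/(col[yy-1]-col[yy])
        # white->blue: o crossing -40? use lum crossing 140
        y2=yy+1
        while lum[y2]>150 and y2<320: y2+=1
        b=y2-1+(lum[y2-1]-150)/(lum[y2-1]-lum[y2])
        out.append((x,round(a,2),round(b,2),round(b-a,2)))
    print(t,out)
E
```

```text
Traceback (most recent call last):
ValueError: The truth value of an array with more than one element is ambiguous. Use a.any() or a.all()
```

```bash
python3 - <<'E'
from fit import *
for t in("d14","d18","d19"):
    im=load(t)["img"].astype(float)
    out=[]
    for x in range(189,197):
        col=im[:,x,0]-im[:,x,2];lum=im[:,x,1]
        pk=[y for y in range(258,300) if col[y]>100 and im[y,x,0]>180 and im[y,x,1]<160]
        if not pk: continue
        yy=max(pk)
        while col[yy]>80: yy+=1
        a=yy-1+(col[yy-1]-80)/(col[yy-1]-col[yy])
        y2=yy+2
        while lum[y2]>150: y2+=1
        b=y2-1+(lum[y2-1]-150)/(lum[y2-1]-lum[y2])
        out.append((x,float(a.round(2)),float(b.round(2)),float((b-a).round(2))))
    print(t,out)
E
```

```text
d14 [(189, 277.21, 283.14, 5.93), (190, 278.54, 283.79, 5.26), (191, 279.27, 284.36, 5.09), (192, 279.84, 285.5, 5.66), (193, 280.22, 286.35, 6.13), (194, 280.7, 287.04, 6.34), (195, 280.7, 287.79, 7.09), (196, 280.73, 288.36, 7.63)]
d18 [(189, 273.58, 279.48, 5.9), (190, 274.64, 280.1, 5.46), (191, 275.26, 280.8, 5.55), (192, 275.79, 281.49, 5.7), (193, 276.19, 282.94, 6.75), (194, 276.39, 283.79, 7.4), (195, 276.5, 284.62, 8.12), (196, 276.53, 284.61, 8.08)]
d19 [(189, 273.19, 278.53, 5.34), (190, 274.31, 279.12, 4.81), (191, 274.84, 279.78, 4.94), (192, 275.23, 280.49, 5.26), (193, 275.81, 282.47, 6.66), (194, 275.97, 282.97, 7.01), (195, 275.91, 283.0, 7.09), (196, 275.94, 283.82, 7.89)]
```

```bash
python3 -m pendant '[[[0,0,0,0,0,0],[0,0,0,0,0,0],[0,0,0,0,0,0],[0,0,0,0,0,0],[0,0,0.5,0,0,0],[0,0,1,0,0,0],[0,0,1,0,0,0],[0,0,1,0,0,0],[0,0,1,0,0,0],[0,0,1,0,0,0],[0,0,0.5,0,0,0],[0,0,0,0,0,0]]]' 0.6
python3 - <<'E'
from fit import *
s,M=tool();print(s["time"],s["ee_pos"],s["joint_pos"].round(2),M.round(2).tolist())
c=snap("wrist","w20");print(c["cam_to_world"].round(3).tolist())
T=np.eye(4);T[:3,:3]=M;T[:3,3]=s["ee_pos"];print((np.linalg.inv(T)@c["cam_to_world"]).round(3).tolist())
snap("scene","s20");snap("side","d20");crop("s20",290,120,360,180,8,"s20c");crop("d20",175,225,225,300,8,"d20h")
a=load("d14")["img"].astype(np.float32)[...,1];b=load("d20")["img"].astype(np.float32)[...,1]
# head top step edge shift between d14 and d20 and d19, shaft/head window
for w in((186,252,212,274),(195,240,225,262)):
    x0,y0,x1,y1=w;print(cv2.phaseCorrelate(a[y0:y1,x0:x1].copy(),b[y0:y1,x0:x1].copy()))
E
```

```text
time: 31.1
ee_pos: [0.4525, 0.2192, 0.2641]
tool_rot: [0.571, -0.569, 0.418, -0.42]
ft_force: [-0.4, 0.1, -0.1]
finger_gap: 0.0509
31.1 [0.45250229 0.21920675 0.26409457] [ 0.23 -0.07  1.97 -0.    1.24  1.49] [[0.3, 0.0, 0.95], [-0.95, 0.0, 0.3], [0.0, -1.0, 0.0]]
[[0.298, 0.905, 0.304, 0.531], [-0.954, 0.283, 0.096, 0.244], [0.001, -0.318, 0.948, 0.336], [0.0, 0.0, 0.0, 1.0]]
[[1.0, 0.0, -0.0, -0.0], [-0.0, 0.322, -0.947, -0.071], [-0.0, 0.947, 0.322, 0.083], [0.0, 0.0, 0.0, 1.0]]
((-0.12392208273547034, -0.5437666535527637), 0.9346837934888439)
((0.7408254960935317, -1.7729783369888779), 0.37133380836910673)
```

View pics/w20.png

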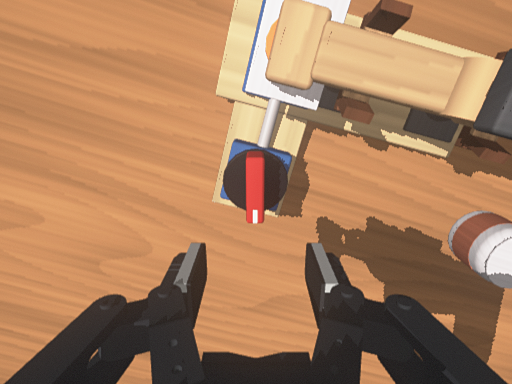

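View pics/d20h.png

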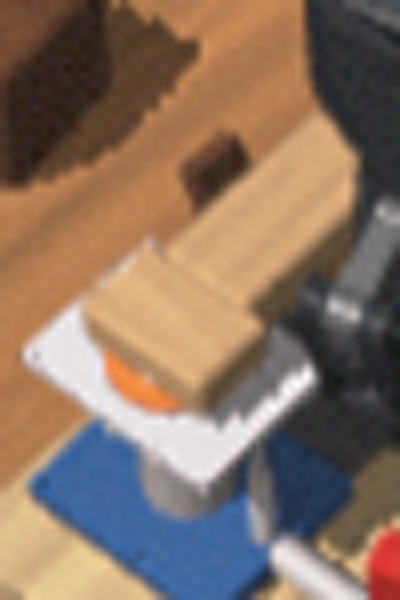

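```bash
python3 - <<'E'
from fit import *
P=dict(np.load("poses.npz"));p=P["stand"]
def reg(t0,t1,poly):
    a=load(t0)["img"].astype(np.float32).mean(2);b=load(t1)["img"].astype(np.float32).mean(2)
    m=np.zeros(a.shape,np.uint8);cv2.fillPoly(m,[poly.astype(np.int32)],255)
    try: cc,Wm=cv2.findTransformECC(a,b,np.eye(2,3,dtype=np.float32),cv2.MOTION_TRANSLATION,(3,200,1e-6),m,3);return round(cc,3),Wm[:,2].round(2)
    except cv2.error as e: return "fail"
c=load("d14")
head=proj(c,W(p,[(50,-18,124),(68,-18,122),(68,-25,120),(100,-25,120),(100,25,120),(68,25,120),(68,18,122),(50,18,124)]))
ctrl=proj(c,W(p,[(120,60,20),(125,-50,20),(140,-50,20),(140,50,20),(120,160,20),(100,160,20)]))
c2=load("s14")
heads=proj(c2,W(p,[(50,-18,124),(68,-18,122),(68,-25,120),(100,-25,120),(100,25,120),(68,25,120),(68,18,122),(50,18,124)]))+[-1,1]
for t in("18","19","20"):
    print(t,"head d",reg("d14","d"+t,head),"head s",reg("s14","s"+t,heads))
E
```

```text
18 head d fail head s (1.0, array([-0.02, -0.02], dtype=float32))
19 head d fail head s fail
20 head d fail head s fail
```

```bash
python3 - <<'E'
from fit import *
from scipy.ndimage import shift
P=dict(np.load("poses.npz"));p=P["stand"]
def reg(t0,t1,poly):
    a=load(t0)["img"].astype(np.float32).mean(2);b=load(t1)["img"].astype(np.float32).mean(2)
    m=np.zeros(a.shape,np.uint8);cv2.fillPoly(m,[poly.astype(np.int32)],255);m=m>0
    best=[]
    for dy in np.arange(-1.5,1.51,.1):
        for dx in np.arange(-.6,.61,.2):
            w=shift(b[220:330,100:400] if 0 else b,(-dy,-dx),order=1);best.append((float(np.abs(w-a)[m].mean().round(3)),round(dy,2),round(dx,2)))
    best.sort();z=[x for x in best if x[1]==0 and x[2]==0];return best[:2],z
for cam in "ds":
    c=load(cam+"14")
    head=proj(c,W(p,[(64,-16,121),(66,-24,120),(97,-22,120),(97,22,120),(66,24,120),(64,16,121)]))
    if cam=="s": head+=[-1,1]
    for t in("18","19","20"): print(cam,t,reg(cam+"14",cam+t,head))
E
```

```text
d 18 ([(1.5299999713897705, np.float64(0.0), np.float64(0.0)), (1.628999948501587, np.float64(0.1), np.float64(0.0))], [(1.5299999713897705, np.float64(0.0), np.float64(0.0))])
d 19 ([(4.053999900817871, np.float64(-1.0), np.float64(-0.4)), (4.0879998207092285, np.float64(-0.9), np.float64(-0.4))], [(5.9670000076293945, np.float64(0.0), np.float64(0.0))])
d 20 ([(4.164999961853027, np.float64(-1.0), np.float64(-0.4)), (4.188000202178955, np.float64(-0.9), np.float64(-0.4))], [(6.169000148773193, np.float64(0.0), np.float64(0.0))])
s 18 ([(2.5409998893737793, np.float64(0.0), np.float64(0.0)), (2.63100004196167, np.float64(0.0), np.float64(0.2))], [(2.5409998893737793, np.float64(0.0), np.float64(0.0))])
s 19 ([(4.166999816894531, np.float64(-0.3), np.float64(0.2)), (4.196000099182129, np.float64(-0.3), np.float64(0.0))], [(5.322999954223633, np.float64(0.0), np.float64(0.0))])
s 20 ([(4.798999786376953, np.float64(-0.3), np.float64(0.2)), (4.817999839782715, np.float64(-0.3), np.float64(0.0))], [(5.7179999351501465, np.float64(0.0), np.float64(0.0))])
```

```bash
python3 -m pendant '[[[0.05,0.04,-0.8,0,0,0],[0,0,-1,0,0,0],[0,0,-1,0,0,0],[0,0,-1,0,0,0],[0,0,-1,0,0,0],[0,0,-0.7,0,0,0],[0,0,-0.4,0,0,0],[0,0,-0.15,0,0,0],[0,0,0,0,0,0]]]'
python3 -m pendant '[[[0,0,0,0,0,0],[0,0,0,0,0,0],[0,0,0,0,0,0],[0,0,0,0,0,0],[0,0,0,0,0,0],[0,0,0,0,0,0]]]' 0 40
python3 - <<'E'
from fit import *
go([.4517,.2188],.141,0)
E
python3 -m pendant '[[[0,0,0,0,0,0.02],[0,0,0,0,0,0.03],[0,0,0,0,0,0.03],[0,0,0,0,0,0.03],[0,0,0,0,0,0],[0,0,0,0,0,0]]]'
python3 - <<'E'
from fit import *
go([.4517,.2188],.141,0)
snap("scene","s21");snap("side","d21")
E
```

```text
time: 32.15
ee_pos: [0.4528, 0.2199, 0.141]
tool_rot: [-0.57, 0.57, -0.419, 0.419]
ft_force: [0.1, -0.2, -0.0]
finger_gap: 0.0514
time: 32.75
ee_pos: [0.4533, 0.22, 0.142]
tool_rot: [0.57, -0.569, 0.419, -0.419]
ft_force: [-1.0, 0.1, 5.9]
finger_gap: 0.0152
t 32.75 pos [0.4533 0.22   0.142 ] jaw yaw -1.268 tilt [-0.0004  0.0012  0.    ]
shift units [-0.078 -0.06  -0.049] yaw d 1.2678 units 0.4035 F [-0.99  0.1   5.93] gap 0.0152 j6 [0.23 0.12 2.03 0.   0.99 1.49]
time: 33.35
ee_pos: [0.4532, 0.2201, 0.142]
tool_rot: [0.634, -0.633, 0.314, -0.315]
ft_force: [-1.7, 0.1, 5.4]
finger_gap: 0.0148
t 33.35 pos [0.4532 0.2201 0.142 ] jaw yaw -0.922 tilt [-0.0004  0.0011  0.    ]
shift units [-0.076 -0.064 -0.05 ] yaw d 0.9217 units 0.2934 F [-1.72  0.07  5.43] gap 0.0148 j6 [0.23 0.12 2.03 0.   0.99 1.15]
```

```bash
cat > reg.py <<'E'
from fit import *
from scipy.ndimage import shift
p=dict(np.load("poses.npz"))["stand"]
HEAD=[(64,-16,121),(66,-24,120),(97,-22,120),(97,22,120),(66,24,120),(64,16,121)]
def reg(cam,t1,poly=HEAD,t0="14"):
    c=load(cam+t0);poly=proj(c,W(p,poly))+([-1,1] if cam=="s" else [0,0])
    a=load(cam+t0)["img"].astype(np.float32).mean(2);b=load(cam+t1)["img"].astype(np.float32).mean(2)
    m=np.zeros(a.shape,np.uint8);cv2.fillPoly(m,[poly.astype(np.int32)],255);m=m>0
    best=[]
    for dy in np.arange(-1.5,1.51,.1):
        for dx in np.arange(-.6,.61,.2):
            w=shift(b,(-dy,-dx),order=1);best.append((round(float(np.abs(w-a)[m].mean()),2),round(float(dy),1),round(float(dx),1)))
    best.sort();return best[0],[x[0] for x in best if x[1]==0 and x[2]==0]
def pad(t):
    im=load(t)["img"].astype(float);out=[]
    for x in range(189,197):
        col=im[:,x,0]-im[:,x,2];lum=im[:,x,1]
        pk=[y for y in range(258,300) if col[y]>100 and im[y,x,0]>180 and im[y,x,1]<160]
        if not pk: continue
        yy=max(pk)
        while col[yy]>80: yy+=1
        a=yy-1+(col[yy-1]-80)/(col[yy-1]-col[yy])
        y2=yy+2
        while lum[y2]>150: y2+=1
        out.append((a,y2-1+(lum[y2-1]-150)/(lum[y2-1]-lum[y2])))
    return np.mean(out,0).round(2),len(out)
E
python3 - <<'E'
from reg import *
for t in("18","20","21"):
    print(t,[reg(c,t) for c in "ds"],pad("d"+t))
for t in("20","21"): print([reg(c,t,t0="18") for c in "ds"])
a=[cv2.resize(load("d"+t)["img"][255:300,175:225,::-1],None,fx=8,fy=8,interpolation=cv2.INTER_CUBIC) for t in("18","21")]
cv2.imwrite("pics/cmp.png",np.hstack(a))
E
```

```text
18 [((1.53, 0.0, 0.0), [1.53]), ((2.54, 0.0, 0.0), [2.54])] (array([275.61, 282.23]), 8)
20 [((4.16, -1.0, -0.4), [6.17]), ((4.8, -0.3, 0.2), [5.72])] (array([275.15, 281.27]), 8)
21 [((3.37, -0.1, 0.0), [3.55]), ((2.82, 0.0, 0.0), [2.82])] (array([275.57, 281.63]), 8)
[((4.15, -1.0, -0.4), [6.12]), ((2.68, -0.3, 0.2), [4.45])]
[((3.36, -0.1, 0.0), [3.48]), ((0.6, 0.0, 0.0), [0.6])]
```

View pics/cmp.png

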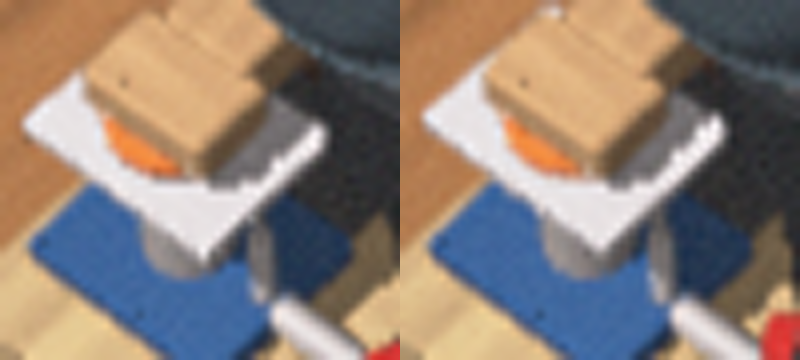

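```bash
python3 -m pendant '[[[0,0,0,0,0,0],[0,0,0,0,0,0],[0,0,0,0,0,0],[0,0,0,0,0,0],[0,0,0.5,0,0,0],[0,0,1,0,0,0],[0,0,1,0,0,0],[0,0,1,0,0,0],[0,0,1,0,0,0],[0,0,1,0,0,0],[0,0,1,0,0,0],[0,0,0.5,0,0,0]]]' 0.6
python3 -m pendant '[[[-0.6,-0.6,0.3,0,0,0],[-0.6,-0.6,0.3,0,0,0],[-0.3,-0.6,0,0,0,0],[0,-0.6,0,0,0,0],[0,-0.6,0,0,0,0],[0,0,0,0,0,0],[0,0,0,0,0,0]]]'
python3 - <<'E'
from reg import *
go([0,0],0,0);snap("wrist","w22");snap("scene","s22");snap("side","d22")
print([reg(c,"22") for c in "ds"],[reg(c,"22",t0="18") for c in "ds"],pad("d22"))
crop("s22",230,100,380,210,5,"s22c");crop("d22",140,180,290,340,4,"d22c")
E
```

```text
time: 34.65
ee_pos: [0.4534, 0.22, 0.2838]
tool_rot: [0.634, -0.632, 0.314, -0.316]
ft_force: [0.7, 0.0, 0.4]
finger_gap: 0.051
time: 35.35
ee_pos: [0.423, 0.1595, 0.2929]
tool_rot: [0.633, -0.633, 0.315, -0.315]
ft_force: [-0.5, -0.1, 0.3]
finger_gap: 0.0511
t 35.35 pos [0.423  0.1595 0.2929] jaw yaw -0.923 tilt [-0.0002 -0.0003 -0.    ]
shift units [-21.152  -7.974 -14.645] yaw d 0.9233 units 0.2939 F [-0.52 -0.07  0.31] gap 0.0511 j6 [ 0.11 -0.23  2.06  0.    1.32  1.03]
[((3.49, -0.1, 0.0), [3.58]), ((3.83, 0.0, 0.2), [3.94])] [((3.4, -0.1, 0.0), [3.47]), ((1.41, 0.0, 0.0), [1.41])] (array([275.56, 281.65]), 8)
```

View pics/s22c.png

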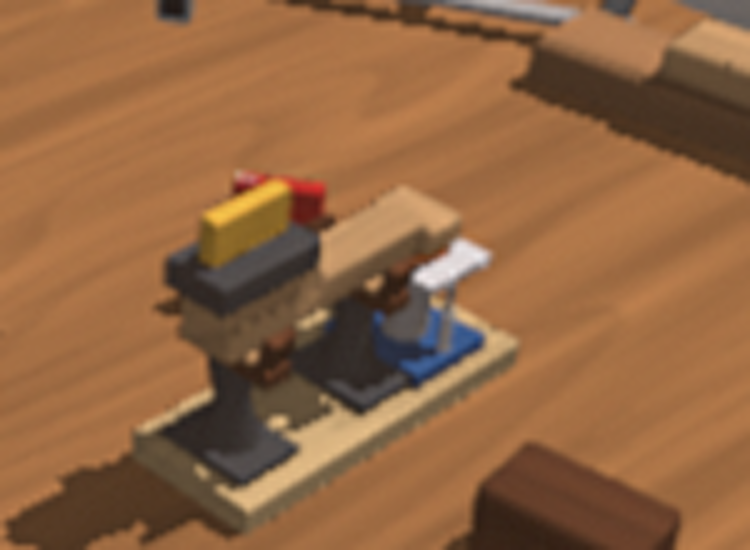

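View pics/d22c.png

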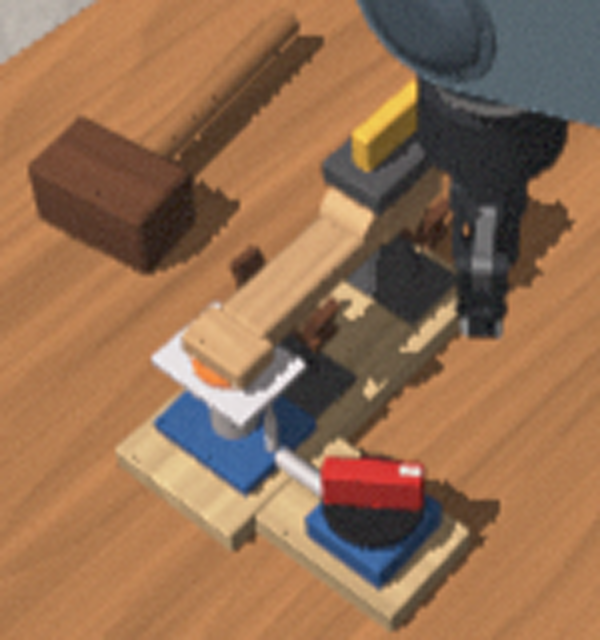

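View pics/w22.png

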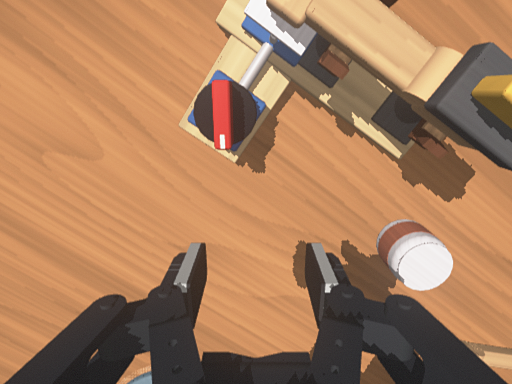

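```bash
python3 - <<'E'
from station import arm
print(arm.finish_job(),arm.get_state()["time"])
E
```

```text
the job is handed in; nothing more can be done
the job is handed in; nothing more can be done
```

I laid the larger blank in the cradles with its heel in the wide one, and set the smaller weight lengthwise on the heel. I then turned the knob about 3.75 rad clockwise, and the job was handed in at about 35 s.

- **Overshoot:** that first turn was slightly too far. Comparing pictures showed the head lifted about 1 mm in the scene view. The side view suggested more, up to about 4 mm, so the two disagreed. I backed the knob off by 0.35 rad, for about 3.4 rad in all.
- **Last checks:** after backing off, the head was back at its bedded height, within about 0.1 pixel in both views. The weight sat square on the heel, the gripper was clear, and the tin and mallet looked unmoved. I did not check the rasp again at the end.
- **Pad contact:** I could not measure it as a force. I judged it from the pictures: the platform rose about 2.6 mm while the pad stayed almost still, which means the pad is pressed about 2 mm into its springs. That estimate is good to roughly 1 mm.

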